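# Tighten the locknut of a laboratory gas tap with an open-ended spanner

## Robot

A 6-joint arm with a two-finger parallel gripper is mounted at the origin on the work surface. World frame = base frame: x ahead of the robot, y to its left, z up, the work surface at z = 0. Lengths are in m, angles in degrees, forces in N, time in s.
With the tool pointing down it reaches from about 0.3 to 0.75 m from the base axis. Payload 8.5 kg.
Tool frame: the origin (TCP) lies at the very end of the fingers, on their centre line; the grasp point (between the pads) lies 19 mm behind it; y points along the fingers, z is the direction in which the jaws open and shut, and the axes are right-handed (so a half turn about y gives the same grasp; the last joint's range is limited). The gripper opens to 85 mm and grips with 20 to 120 N. Pads are 22 mm wide; open, the fingers measure 114 mm over their backs; the gripper's body (76 mm by 85 mm) begins 54 mm behind the grasp point. The pads swing forward as they close: fully open they stand 13 mm farther back than shut.
Start: joints at [-79.028, 21.807, 74.336, -0, 83.858, -12.336], TCP at [0.218, -0.505, 0.231] pointing down, gripper open.
Joint ranges: [-178.18, 178.18], [-50.72, 133.34], [12.68, 142.11], [-81.47, 261.47], [9.98, 163.14], [-165.26, 165.26]. Speed limits (degrees/s): [136.94, 136.94, 180, 180, 180, 180].

## Interface

Orientations are given as a 3x3 rotation matrix whose columns are the frame's x, y, z axes.
In Python, from rig import env gives the robot as it stands. The module is installed in compiled form; this text tells all that it offers.
- The arm moves only by the tool servo_tool, never from a script. Its argument "rows" is one flat list of numbers, 7 for each row, row after row: the opening, from 0 (shut) to 1 (fully open), then the shift along the world's x, y, z in m, then the turn, a rotation vector about the world's x, y, z in degrees. A call has 1 to 10 rows; each row shifts and turns the commanded pose from where the row before left it; what a row does not reach is not made up. A row lasts 1/12 s, in which the tool goes at most 41.7 mm and 7.16 degrees, less where a joint would pass 70% of its speed; a pose out of reach is approached as far as the arm can. A call with a gripper value outside its range is refused whole. The fingers move at their own pace and stop on an object; "force" is the grip in N (left out, the last holds). Time passes only in rows, so rows that do not move let the fingers close. It gives the time, the measured TCP pose, the force and the opening at its end, in the units of the state.
- env.observe(): the state, without advancing time (a new reading comes with each control period).
- env.get_image(name): name is "scene" or "top" or "wrist"; returns the picture (420x560x3 uint8, red, green, blue); there is no depth.
- env.camera_model(name): a dict with "camera_matrix" (3x3 intrinsics, pixels), "R" (3x3) and "t" (3): a world point X has camera coordinates R X + t; the wrist camera has in their place "mount" (4x4, takes a point from camera to tool coordinates, whose origin is the TCP and whose axes are the tool frame's). Camera axes: x right, y down, z forward; pixel columns grow to the right and rows downward; lengths in m; the calibration is good to about 2 mm. The wrist camera is an equidistant fisheye: a pixel r from the principal point sees the ray r / f radians off the axis. A picture is of the moment at which its call begins: read the wrist's pose just before it. camera_model takes no time and is no camera call.
- env.close_job(): hands the job in, once; it reports no verdict.
The state is a dict: "time_s": time; "q": joint angles; "qvel": joint speeds; "joint_efforts": joint torques, N m; "position": TCP position; "tool_rot": TCP orientation; "ft_force": force on the tool from outside, world axes, zero at the start; "wrist_torque": the same for the moment, N m; "grip_width": finger opening in m.
Only numpy, scipy, OpenCV 4.12 (cv2) and the standard library are available. Lean on these libraries where they do the work, as an engineer would, in place of code of your own. Each camera call takes 0.05 s, during which the arm holds its last target.

## Task

The bench gas tap has worked loose: use the flat open-ended spanner to tighten (clockwise seen from above) the hexagonal locknut at the foot of its pillar, in short swings, since the two steel posts block a full turn. Stop when the nut is firmly tight, before its rubber washer is crushed, then take the spanner off and lay it down flat on the bench, clear of the tap. Turn the nut with the spanner only, do not drop the spanner, and leave the other things where they are.

Things in the scene. Friction and masses are not known exactly. Their poses are not given: they have to be found in the camera images.
- gas_tap: fixed chrome gas tap; origin on the bench under its pillar, z up. Round flange 76 mm across, flat top 13 mm up; pillar 26 mm across, up to 93 mm, passing through the locknut; above that its head: a 94 mm crossbar along y, black-knobbed valves at y = -34 and +34 mm (166 mm high), two hose tails to +x, 70 mm out. The handle of a spanner on the nut swings on its -x side
- locknut: brass hexagon nut round the pillar just above the flange: 36 mm across flats, 41.6 mm across corners. Origin on the pillar's axis at the nut's underside, 14 mm above the bench; top at 31.6 mm. x points to a corner (one every 60 degrees), y to a flat. Clockwise seen from above tightens. It has a nylon insert: it runs stiffly, at about 0.35 N m all the way, and stays where left
- washer: black rubber washer, 47 mm across, between flange and locknut; origin on the pillar's axis at bench height. After 90 to 155 degrees of turn (not known beforehand) the nut begins to press on it and drag it round a little: the torque to turn the nut then climbs from 0.35 N m by 2.4 N m per rad. Firmly tight from 0.65 N m; crushed beyond 1.25 N m
- spanner: loose flat steel open-ended spanner, 208 mm long, 12 mm thick, about 0.3 kg, lying flat; origin on its underside at the jaw's centre (where the nut's axis belongs), z up. The jaw opens to +x: parallel faces at y = -19 and +19 mm (2 mm wider than the nut) from x = -17 to the tips at +13 mm, throat at x = -23 mm; head 76 mm wide, handle along -x to -195 mm
- spanner_grip (a point): point in the handle of the spanner, 120 mm behind the jaw's centre and 6 mm above its underside; handle 24 mm wide from x = -66 mm to its end. The jaw fits the nut when the spanner's x points along a corner of the nut (within about 5 degrees); it may rest on the flange, underside 13 mm up. Lifted above the nut, the jaw still clears the pillar
- post_left: fixed vertical steel post, 22 mm across, 130 mm tall, on a round foot 62 mm across and 8 mm high; to the tap's left (+y), about 150 mm from the nut's axis. Origin on the bench under its axis
- post_right: the same kind of post to the tap's right (-y). Together they leave the spanner's handle a sector of about 65 degrees either way from the tap's -x direction
- tube_holder: bystander: loose wooden test-tube holder, about 230 mm long, 25 mm wide and 12 mm high, lying flat; origin on its underside, its long handle along -x
- beaker: bystander: loose glass beaker, 68 mm across, 90 mm tall, upright; origin at the centre of its base
- loupe: bystander: small chrome magnifier, 28 mm across, 22 mm tall; origin at the centre of its base
Mind the look-alikes: they are no part of the job. Several things have the shape of the spanner; the one meant has the colours described above.

How it is judged (in metres and radians):
On the way, in this order (a step that is already met when the one before it is completed fails the run):
1. the spanner's jaw is on the locknut and pulls on it (contact force between spanner and locknut above 4 N and horizontal distance between spanner and locknut below 0.015 m and z of spanner in the frame of locknut below 0.012 m), for 0.2 s.
2. the locknut presses firmly on its washer (contact force between locknut and washer above 13 N), for 0.2 s.
At the end, for the whole second after the job is handed in: the locknut is still firmly tight on its washer (it presses on it with more than 11 N, which a tightening torque of 0.65 N m at the spanner gives), and the spanner lies flat on the bench (within 3 degrees, underside on the bench), its jaw centre more than 85 mm from the tap's axis, at rest (contact force between locknut and washer above 11 N and height (world z) of spanner below 0.004 m and angle between spanner's own z axis and vertical below 0.05 rad and horizontal distance between spanner and gas_tap above 0.085 m and linear speed of spanner below 0.02 m/s); the robot touches nothing.
It fails at once if the nut was overtightened and its washer crushed (more than about 1.25 N m at the spanner) (contact force between locknut and washer above 60 N).
It fails at once if the nut was turned with the fingers instead of the spanner (contact force between the fingers and locknut above 2 N).
It fails at once if the spanner was dropped (linear speed of spanner above 0.7 m/s and contact force between the fingers and spanner below 0.2 N).
It fails at once if a bystander (tube holder, beaker or loupe) was moved more than 30 mm (distance of any of tube_holder, beaker, loupe from where it was at the start of the episode above 0.03 m).
It also fails if it takes over 72 s, if anything falls off the work surface, if the arm or the gripper's body presses on something with over 40 N, if the wrist force passes 120 N, or if a joint passes its speed limit or range.

## Working session

There is one attempt and no reset: what is moved stays moved. The work goes in short steps, Python scripts to look and compute and a tool call to move; the robot and the scene stay as the last step left them, time stands still between calls to the robot, and variables do not carry over. Pictures are saved under pics/ and viewed, and the job is handed in when it is done.

Besides the shell and the picture viewer there is one more tool, called after "Emit:" as name(argument=value, ...) on one line, values as JSON. servo_tool: Moves the arm, as the interface text tells. Its arguments: {"type":"object","properties":{"rows":{"type":"array","items":{"type":"number"}},"force":{"type":"number"}},"required":["rows"]}

```bash
mkdir -p pics
python3 - <<'E'
from rig import env
import cv2
for n in ["scene","top","wrist"]:
    im=env.get_image(n); cv2.imwrite(f"pics/a_{n}.png",im[:,:,::-1])
    print(n,env.camera_model(n))
s=env.observe();print(s)
E
```

```text
scene {'camera_matrix': array([[479.92151259,   0.        , 285.26792106],
       [  0.        , 479.92151259, 212.25663223],
       [  0.        ,   0.        ,   1.        ]]), 'R': array([[ 0.35530469,  0.93465846, -0.01312035],
       [ 0.71110366, -0.27937871, -0.64519697],
       [-0.60670435,  0.21991158, -0.76390361]]), 't': array([-0.24194872, -0.37628398,  1.57711435])}
top {'camera_matrix': array([[411.8978883 ,   0.        , 279.36083033],
       [  0.        , 411.8978883 , 212.92986551],
       [  0.        ,   0.        ,   1.        ]]), 'R': array([[ 0.02516907, -0.99966041,  0.00675103],
       [-0.99905866, -0.02539145, -0.03517202],
       [ 0.0353315 , -0.00585943, -0.99935847]]), 't': array([0.04687734, 0.56533786, 1.25104476])}
wrist {'camera_matrix': array([[325.1922621 ,   0.        , 282.27537904],
       [  0.        , 325.1922621 , 210.44426394],
       [  0.        ,   0.        ,   1.        ]]), 'mount': array([[-4.03484456e-04,  9.57013948e-01,  2.90041618e-01,
        -7.34182659e-02],
       [-3.09472578e-04, -2.90041747e-01,  9.57013944e-01,
       
[... 280 characters left out ...]
82e-04,
        8.38572778e+01, -1.23353172e+01]), 'qvel': array([ 0.08653429,  0.03426298, -0.19079289, -0.01795697, -0.01736117,
        0.11261536]), 'joint_efforts': array([ 1.56403039e-03, -4.48624063e+01, -2.31345069e+01, -1.89248040e-04,
        3.76664961e-03,  6.17343147e-06]), 'position': array([ 0.2175593 , -0.50491598,  0.23085675]), 'tool_rot': array([[-9.18405338e-01, -2.22934801e-04,  3.95640728e-01],
       [-3.95640731e-01,  1.06580176e-03, -9.18404745e-01],
       [-2.16930206e-04, -9.99999407e-01, -1.06704012e-03]]), 'ft_force': array([ 0.52082365, -0.66930688, -0.15943093]), 'wrist_torque': array([ 0.06754815,  0.01736553, -0.03055544]), 'grip_width': 0.08506660489839622}
```

View pics/a_scene.png

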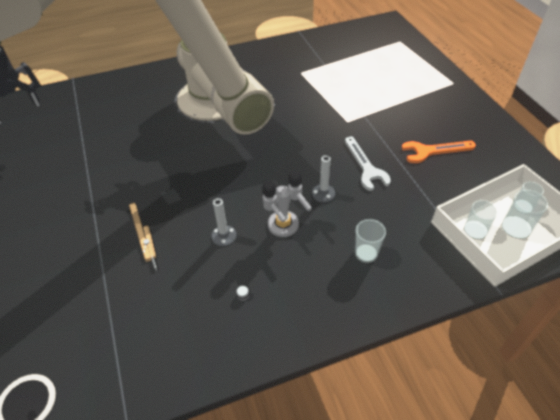

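View pics/a_top.png

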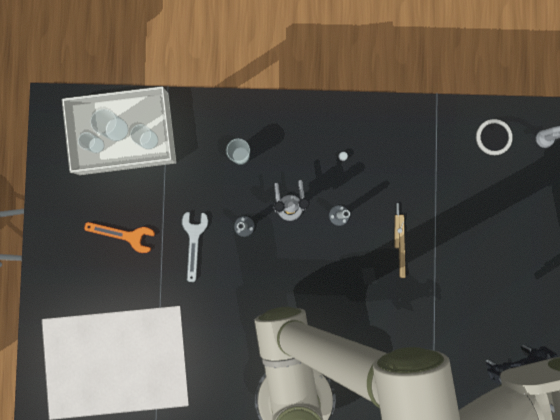

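View pics/a_wrist.png

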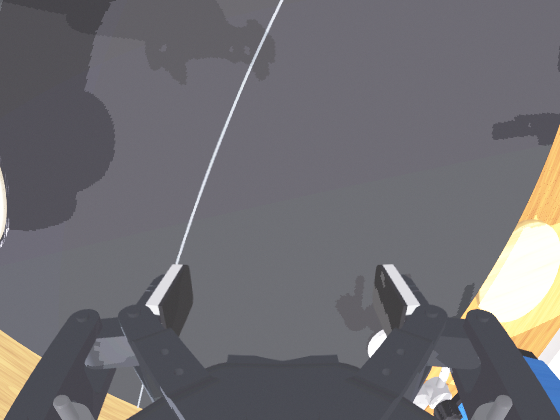

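The steel spanner lies at top px (194,245), jaw up and handle down to (192,280). The orange one at (120,236) is a look-alike. The tap is at (290,207), with posts at (244,226) and (340,215). Next I'll enlarge these.

```bash
cat > h.py <<'E'
from rig import env
import numpy as np, cv2
def pix2w(n,uv,z):
    m=env.camera_model(n);K,R,t=m["camera_matrix"],m["R"],m["t"]
    d=R.T@np.linalg.inv(K)@np.array([uv[0],uv[1],1.]);c=-R.T@t
    return c+d*(z-c[2])/d[2]
def proj(n,X):
    m=env.camera_model(n);c=m["R"]@np.asarray(X,float)+m["t"];p=m["camera_matrix"]@c;return p[:2]/p[2]
def wproj(X,s=None):
    s=s or env.observe();m=env.camera_model("wrist");M=m["mount"];K=m["camera_matrix"]
    pt=s["tool_rot"].T@(np.asarray(X,float)-s["position"]);pc=M[:3,:3].T@(pt-M[:3,3])
    th=np.arctan2(np.hypot(*pc[:2]),pc[2]);ph=np.arctan2(pc[1],pc[0])
    return K[:2,2]+K[0,0]*th*np.array([np.cos(ph),np.sin(ph)])
def wpix2w(uv,z,s=None):
    s=s or env.observe();m=env.camera_model("wrist");M=m["mount"];K=m["camera_matrix"]
    d=np.array(uv)-K[:2,2];r=np.hypot(*d);th=r/K[0,0]
    v=np.r_[np.sin(th)*d/r,np.cos(th)]
    R=s["tool_rot"];c=s["position"]+R@M[:3,3];v=R@M[:3,:3]@v
    return c+v*(z-c[2])/v[2]
E
python3 - <<'E'
import cv2
a=cv2.imread("pics/a_top.png");s=cv2.imread("pics/a_scene.png")
cv2.imwrite("pics/b1.png",cv2.resize(a[200:295,150:245],None,fx=6,fy=6,interpolation=2))
cv2.imwrite("pics/b2.png",cv2.resize(a[170:245,225:360],None,fx=5.9,fy=5.9,interpolation=2))
cv2.imwrite("pics/b3.png",cv2.resize(s[145:255,200:330],None,fx=5.4,fy=5.4,interpolation=2))
E
```

```text
(no output)
```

View pics/b1.png

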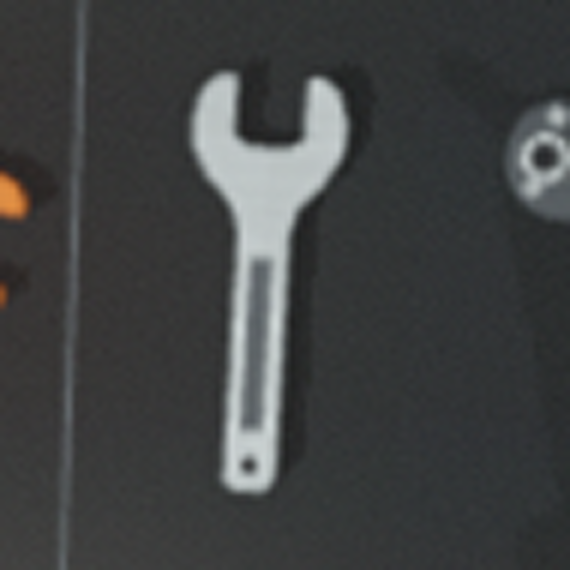

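View pics/b2.png

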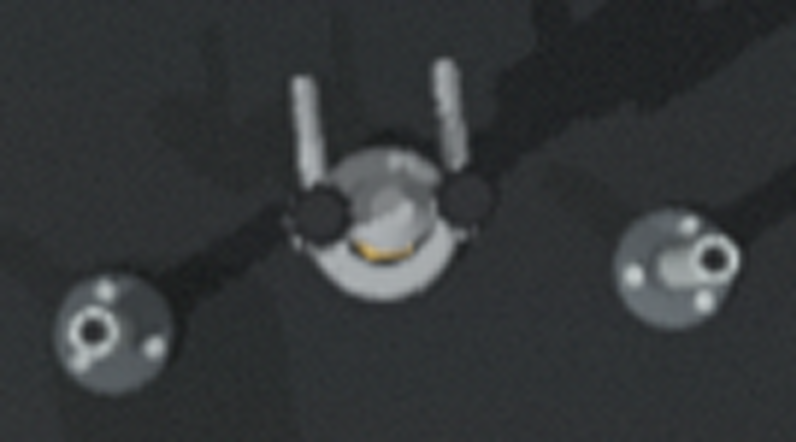

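View pics/b3.png

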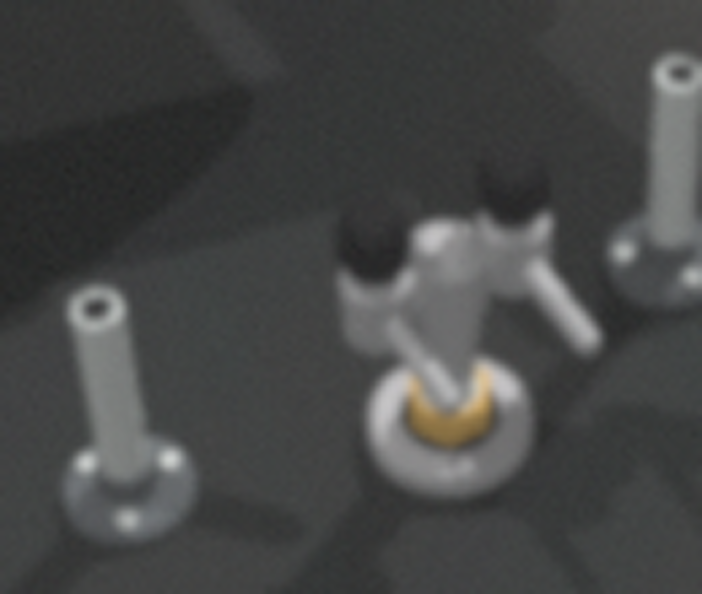

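Run:
```python
from h import *
f=lambda u,v,k,o:((u+.5)/k-.5+o[0],(v+.5)/k-.5+o[1])
p=lambda n,u,v,z,k,o:np.round(pix2w(n,f(u,v,k,o),z),4)
T=(150,200)
for nm,u,v in [("end",248,493),("h2",248.5,470),("h1",264,240),("gap",271.5,100),("throat",271,145),("tipL",228,72),("tipR",322,76)]: print(nm,p("top",u,v,.012,6,T))
B=(225,170)
print("tap",p("top",385,225,.010,5.9,B)); print("Lfoot",p("top",114,333,.006,5.9,B),"Rfoot",p("top",672,268,.006,5.9,B))
print("tops",p("top",92,332,.13,5.9,B),p("top",715,260,.13,5.9,B))
S=(200,145)
print("scene tap",p("scene",450,427,.010,5.4,S),"R",p("scene",130,490,.006,5.4,S),"L",p("scene",672,263,.006,5.4,S))
print("tops",p("scene",97,308,.13,5.4,S),p("scene",678,74,.13,5.4,S))
```

```text
end [0.3483 0.3241 0.012 ]
h2 [0.3598 0.3242 0.012 ]
h1 [0.4761 0.3202 0.012 ]
gap [0.5472 0.3187 0.012 ]
throat [0.5243 0.3182 0.012 ]
tipL [0.5609 0.3412 0.012 ]
tipR [0.5601 0.2934 0.012 ]
tap [0.5807 0.0295 0.01  ]
Lfoot [0.5212 0.1688 0.006 ] Rfoot [ 0.5623 -0.1206  0.006 ]
tops [0.5212 0.1692 0.13  ] [ 0.5624 -0.1222  0.13  ]
scene tap [0.5901 0.0283 0.01  ] R [ 0.5679 -0.1219  0.006 ] L [0.5294 0.1691 0.006 ]
tops [ 0.5649 -0.1214  0.13  ] [0.5238 0.168  0.13  ]
```

Emit:
servo_tool(rows=[1, 0.011, 0.029, 0, 0, 0, -1.7, 1, 0.011, 0.029, 0, 0, 0, -1.7, 1, 0.011, 0.029, 0, 0, 0, -1.7, 1, 0.011, 0.029, 0, 0, 0, -1.7, 1, 0.011, 0.029, 0, 0, 0, -1.7, 1, 0.011, 0.029, 0, 0, 0, -1.7, 1, 0.011, 0.029, 0, 0, 0, -1.7, 1, 0.011, 0.029, 0, 0, 0, -1.7, 1, 0.011, 0.029, 0, 0, 0, -1.7])

```text
time_s: 0.9
position: [0.3168, -0.2426, 0.2312]
tool_rot: [[-0.99, -0.0, 0.138], [-0.138, 0.0, -0.99], [0.0, -1.0, -0.0]]
ft_force: [0.8, 0.1, -0.3]
grip_width: 0.0856
```

Emit:
servo_tool(rows=[1, 0.011, 0.029, -0.003, 0, -3.9, 0, 1, 0.011, 0.029, -0.003, 0, -3.9, 0, 1, 0.011, 0.029, -0.003, 0, -3.9, 0, 1, 0.011, 0.029, -0.003, 0, -3.9, 0, 1, 0.011, 0.029, -0.003, 0, -3.9, 0, 1, 0.011, 0.029, -0.003, 0, -3.9, 0, 1, 0.011, 0.029, -0.003, 0, -3.9, 0, 1, 0.011, 0.029, -0.003, 0, -3.9, 0, 1, 0.011, 0.029, -0.003, 0, -3.9, 0, 1, 0, 0, 0, 0, 0, 0])

```text
time_s: 1.73
position: [0.4139, 0.0217, 0.2027]
tool_rot: [[-0.809, 0.575, 0.12], [-0.143, 0.005, -0.99], [-0.57, -0.818, 0.078]]
ft_force: [-0.9, -0.7, -0.9]
grip_width: 0.0853
```

Run:
```python
from h import *
s=env.observe();np.save("s1.npy",s,allow_pickle=True);im=env.get_image("wrist"); cv2.imwrite("pics/c.png",im[:,:,::-1]);print(s["position"],s["time_s"],s["q"])
print(wproj([.584,.029,.0316],s))
```

```text
[0.41392015 0.02171612 0.20272425] 1.7333 [-21.75644403  -2.59467731 120.0680415   24.38424257  31.84633483
  42.62923945]
[282.31021244 142.46085222]
```

View pics/c.png

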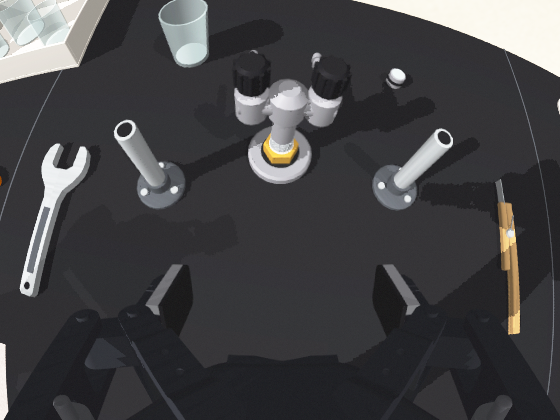

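Run:
```python
from h import *
im=cv2.imread("pics/c.png")
cv2.imwrite("pics/c2.png",cv2.resize(im[120:190,240:320],None,fx=8,fy=8,interpolation=2))
```

```text
(no output)
```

View pics/c2.png

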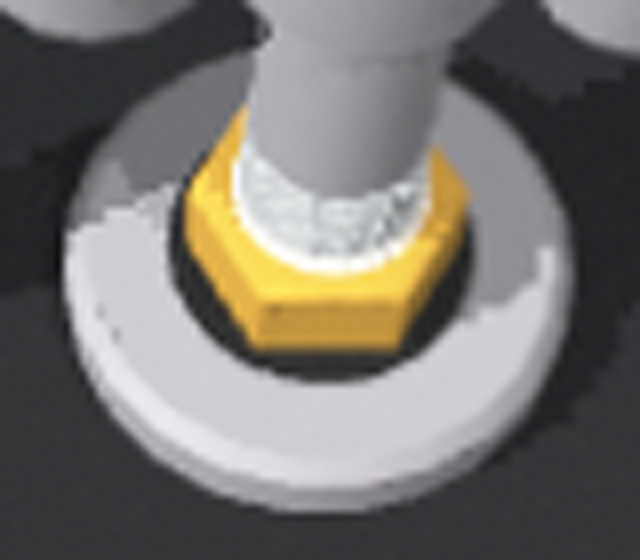

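Run:
```python
from h import *
from scipy.optimize import least_squares
s=np.load("s1.npy",allow_pickle=True).item()
f=lambda u,v:((u+.5)/8-.5+240,(v+.5)/8-.5+120)
C=[f(188,205),f(258,303),f(402,296),f(466,194)]
for c in C: print(wpix2w(c,.0316,s))
def res(p):
    r=[]
    for k,c in enumerate(C):
        a=p[2]+np.radians([150,210,270,330][k]-0)
        # left=+y side
        X=[p[0]+.0208*np.cos(a),p[1]+.0208*np.sin(a),.0316]
        r+=list(wproj(X,s)-c)
    return r
best=min((least_squares(res,[.584,.029,np.radians(q)]) for q in range(-180,180,20)),key=lambda o:o.cost)
print(best.x[:2],np.degrees(best.x[2])%60,best.cost,np.round(best.fun,1))
# other points in this picture
for nm,p,z in [("Lfoot",(161,184),.006),("Rfoot",(396,186),.006),("flange",f(318,275),.010),("spEnd",(27,295),.012)]: print(nm,wpix2w(p,z,s))
for a in (8,):
  pass
```

```text
[0.5767664  0.05065895 0.0316    ]
[0.56240933 0.03847123 0.0316    ]
[0.56683476 0.0182268  0.0316    ]
[0.58525015 0.01079555 0.0316    ]
[0.58169208 0.03127521] 11.017427512722762 1.1390884493471702 [-0.8 -0.8  0.3  0.3  0.4  0.7 -0.  -0.3]
Lfoot [0.52156742 0.1676103  0.006     ]
Rfoot [ 0.56343696 -0.12231977  0.006     ]
flange [0.5798446  0.03049336 0.01      ]
spEnd [0.35095992 0.32110821 0.012     ]
```

Emit:
servo_tool(rows=[1, 0, 0.0125, 0, 0, 7, 0, 1, 0, 0.0125, 0, 0, 7, 0, 1, 0, 0.0125, 0, 0, 7, 0, 1, 0, 0.0125, 0, 0, 7, 0, 1, 0, 0.0125, 0, 0, 7, 0, 1, 0.001, 0.0125, 0, 0, 0, 7, 1, 0.001, 0.0125, 0, 0, 0, 7, 1, 0.001, 0.0125, 0, 0, 0, 7, 1, 0.001, 0.0125, 0, 0, 0, 7, 1, 0.001, 0.0125, 0, 0, 0, 7])

```text
time_s: 2.62
position: [0.4215, 0.1394, 0.2042]
tool_rot: [[-0.727, 0.022, 0.686], [-0.686, 0.023, -0.727], [-0.031, -1.0, -0.002]]
ft_force: [0.2, -0.0, 0.7]
grip_width: 0.0856
```

Emit:
servo_tool(rows=[1, 0.001, 0.0125, 0, 0, 0, 7, 1, 0.001, 0.0125, 0, 0, 0, 7, 1, 0.001, 0.0125, 0, 0, 0, 7, 1, 0.001, 0.0125, 0, 0, 0, 7, 1, 0.001, 0.0125, 0, 0, 0, 7, 1, 0.001, 0.0125, 0, 0, 0, 7, 1, 0.001, 0.0125, 0, 0, 0, 7, 1, 0, 0.0125, 0, 0, 0, 7, 1, 0, 0.0125, 0, 0, 0, 7, 1, 0, 0.0125, 0, 0, 0, 7])

```text
time_s: 3.45
position: [0.4288, 0.2644, 0.2042]
tool_rot: [[0.396, -0.015, 0.918], [-0.918, 0.028, 0.396], [-0.032, -0.999, -0.002]]
ft_force: [-0.3, 0.2, -0.1]
grip_width: 0.0854
```

Emit:
servo_tool(rows=[1, 0, 0.0125, 0, 0, 0, 7, 1, 0, 0.0125, -0.01, 0, 0, 7, 1, 0, 0.0125, -0.01, 0, 0, 7, 1, 0, 0.0125, -0.01, 0, 0, 7, 1, 0, 0, -0.01, 0, 0, 7, 1, 0, 0, -0.01, 0, 0, 7, 1, 0, 0, -0.01, 0, 0, 7, 1, 0, 0, -0.01, 0, 0, 7, 1, 0, 0, -0.01, 0, 0, 7, 1, 0, 0, 0, 0, 0, 0])

```text
time_s: 4.28
position: [0.4282, 0.3137, 0.1225]
tool_rot: [[0.997, -0.035, 0.065], [-0.066, -0.001, 0.998], [-0.035, -0.999, -0.004]]
ft_force: [-0.2, -1.2, -0.2]
grip_width: 0.0853
```

Run:
```python
from h import *
s=env.observe();np.save("s2.npy",s,allow_pickle=True);im=env.get_image("wrist"); cv2.imwrite("pics/d.png",im[:,:,::-1]);print(s["position"],s["time_s"],s["q"],s["tool_rot"])
```

```text
[0.42817648 0.31366632 0.12249982] 4.2833 [ 23.07608023  26.69107455  85.95461042   0.77175629  69.24613336
 -63.45301602] [[ 0.99723216 -0.03527768  0.06544846]
 [-0.06553633 -0.00133906  0.99784929]
 [-0.03511417 -0.99937665 -0.00364733]]
```

View pics/d.png

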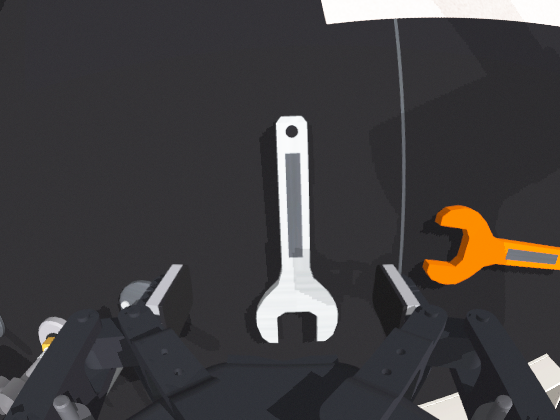

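Run:
```python
from h import *
im=cv2.imread("pics/d.png")
cv2.imwrite("pics/d2.png",cv2.resize(im[105:350,230:360],None,fx=2.4*1,fy=2.4,interpolation=2))
```

```text
(no output)
```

View pics/d2.png

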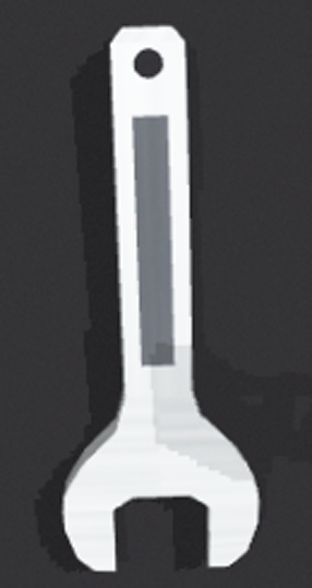

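Run:
```python
from h import *
s=np.load("s2.npy",allow_pickle=True).item()
for nm,u,v in [("end",148,26),("h60",148,60),("h380",158,380),("throat",162,498),("tL",92,571),("tR",232,567),("e1",110,60),("e2",186,60)]:
    print(nm,wpix2w(((u+.5)/2.4-.5+230,(v+.5)/2.4-.5+105),.012,s))
R=s["tool_rot"]; a=np.radians(-1.8)
T=np.column_stack([[np.cos(a),np.sin(a),0],[0,0,-1],np.cross([np.cos(a),np.sin(a),0],[0,0,-1])])
import scipy.spatial.transform as t
print(np.degrees(t.Rotation.from_matrix(T@R.T).as_rotvec()))
```

```text
end [0.35090237 0.32550319 0.012     ]
h60 [0.3620458  0.32480172 0.012     ]
h380 [0.47406536 0.32182288 0.012     ]
throat [0.52449067 0.32091258 0.012     ]
tL [0.55895028 0.29093166 0.012     ]
tR [0.56126577 0.34794964 0.012     ]
e1 [0.36125044 0.31247797 0.012     ]
e2 [0.36274364 0.33715999 0.012     ]
[ 0.11124525 -2.02017598  1.95609467]
```

Emit:
servo_tool(rows=[1, -0.0015, 0.009, -0.01, 0, -2, 2, 1, 0, 0, -0.013, 0, 0, 0, 1, 0, 0, -0.014, 0, 0, 0, 1, 0, 0, -0.014, 0, 0, 0, 1, 0, 0, -0.014, 0, 0, 0, 1, 0, 0, -0.014, 0, 0, 0, 1, 0, 0, -0.014, 0, 0, 0, 1, 0, 0, -0.013, 0, 0, 0, 1, 0, 0, -0.009, 0, 0, 0, 1, 0, 0, -0.003, 0, 0, 0])

```text
time_s: 5.17
position: [0.4267, 0.3235, 0.0054]
tool_rot: [[0.999, 0.002, 0.037], [-0.037, -0.001, 0.999], [0.002, -1.0, -0.001]]
ft_force: [0.6, -0.0, 0.4]
grip_width: 0.0851
```

Emit:
servo_tool(rows=[1, 0, 0, 0, 0, 0, 0, 1, 0, 0, 0, 0, 0, 0])

```text
time_s: 5.33
position: [0.427, 0.3241, 0.0067]
tool_rot: [[0.999, 0.004, 0.035], [-0.035, 0.0, 0.999], [0.004, -1.0, 0.001]]
ft_force: [-0.2, -0.1, 0.8]
grip_width: 0.0856
```

Emit:
servo_tool(rows=[1, 0, -0.001, -0.0045, 0, 0, 0, 1, 0, 0, 0, 0, 0, 0])

```text
time_s: 5.5
position: [0.4265, 0.3229, 0.0015]
tool_rot: [[0.999, 0.003, 0.034], [-0.034, 0.0, 0.999], [0.003, -1.0, 0.0]]
ft_force: [-0.3, -1.0, -0.7]
grip_width: 0.0852
```

Emit:
servo_tool(rows=[0.1, 0, 0, 0, 0, 0, 0, 0.1, 0, 0, 0, 0, 0, 0, 0.1, 0, 0, 0, 0, 0, 0, 0.1, 0, 0, 0, 0, 0, 0, 0.1, 0, 0, 0, 0, 0, 0, 0.1, 0, 0, 0, 0, 0, 0, 0.1, 0, 0, 0, 0, 0, 0, 0.1, 0, 0, 0, 0, 0, 0], force=100)

```text
time_s: 6.17
position: [0.4265, 0.3231, 0.0021]
tool_rot: [[0.999, 0.003, 0.033], [-0.033, 0.0, 0.999], [0.003, -1.0, 0.0]]
ft_force: [-1.9, -1.7, 5.1]
grip_width: 0.0211
```

Emit:
servo_tool(rows=[0.1, 0, 0, 0.008, 0, 0, 0, 0.1, 0, 0, 0.02, 0, 0, 0, 0.1, 0, 0, 0.025, 0, 0, 0, 0.1, 0, 0, 0.025, 0, 0, 0, 0.1, 0, 0, 0.025, 0, 0, 0, 0.1, 0, 0, 0.025, 0, 0, 0, 0.1, 0, 0, 0.025, 0, 0, 0, 0.1, 0, 0, 0.025, 0, 0, 0, 0.1, 0, 0, 0.01, 0, 0, 0, 0.1, 0, 0, 0, 0, 0, 0], force=120)

```text
time_s: 7.0
position: [0.4269, 0.3233, 0.1921]
tool_rot: [[0.999, 0.007, 0.033], [-0.033, 0.002, 0.999], [0.007, -1.0, 0.002]]
ft_force: [0.3, 0.2, -3.3]
grip_width: 0.0201
```

Run:
```python
from h import *
s=env.observe();np.save("s3.npy",s,allow_pickle=True);im=env.get_image("wrist");im2=env.get_image("scene"); cv2.imwrite("pics/e.png",im[:,:,::-1]);cv2.imwrite("pics/e2.png",cv2.resize(im2[40:250,150:450,::-1],None,fx=2.6,fy=2.6));print(s)
```

```text
{'time_s': 7.0, 'q': array([ 2.44985762e+01,  2.20492989e+01,  8.07881696e+01, -6.50877265e-02,
        7.67688217e+01, -6.35909487e+01]), 'qvel': array([-0.05866105,  2.49222745,  3.79617017, -0.02534918, -3.13074887,
       -0.1429851 ]), 'joint_efforts': array([ 3.03840078e-02, -4.61093545e+01, -2.32837379e+01, -6.56026206e-02,
        3.56375054e-01,  1.32706635e-03]), 'position': array([0.42689572, 0.32334676, 0.19205504]), 'tool_rot': array([[ 0.99943034,  0.00671154,  0.03307491],
       [-0.03308796,  0.00184318,  0.99945074],
       [ 0.00664689, -0.99997578,  0.0020642 ]]), 'ft_force': array([ 0.32544913,  0.16949669, -3.29541436]), 'wrist_torque': array([-0.02088779,  0.10595932,  0.04502246]), 'grip_width': 0.020149691333390868}
```

View pics/e.png

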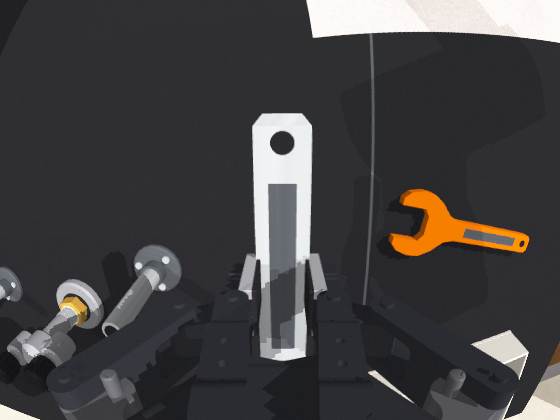

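View pics/e2.png

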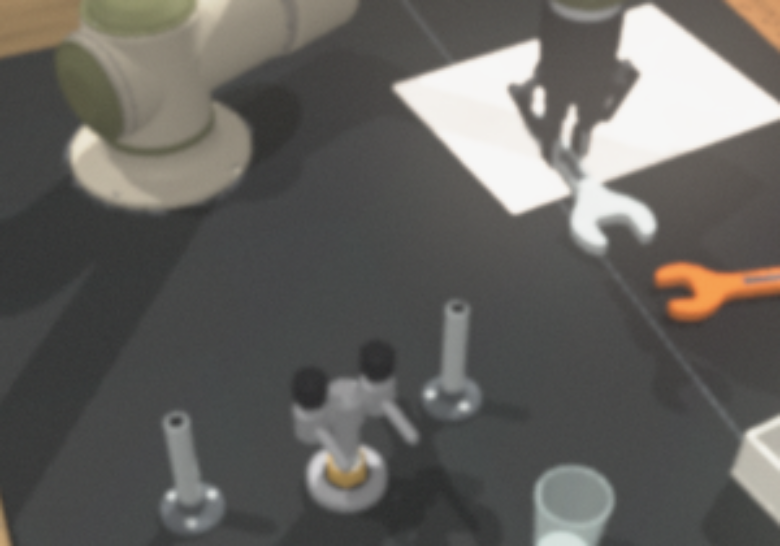

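Run:
```python
from h import *
s2=np.load("s2.npy",allow_pickle=True).item();s=np.load("s3.npy",allow_pickle=True).item()
h=wpix2w((292,131),.012,s2);print("hole on bench",h)
xh=-np.hypot(*(h[:2]-[.5467,.320]));print("xh",xh)
R=s["tool_rot"]
for pitch in (-3,0,3,6):
  o=[]
  for x,l in ((xh,0),(-.195,0),(-.185,.012),(-.185,-.012)):
    d=x+.120;p=np.radians(pitch)
    t=np.array([d*np.cos(p),-.010+ d*np.sin(p)*1,l])  # pitch>0: jaw droops (tool y down)
    o.append(np.round(wproj(s["position"]+R@t,s),1))
  print(pitch,o)
```

```text
hole on bench [0.36311834 0.32525315 0.012     ]
xh -0.18365680492178652
-3 [array([282. , 141.1]), array([282. , 114.2]), array([310.6, 138.1]), array([253.3, 138.1])]
0 [array([282. , 141.6]), array([282. , 113.9]), array([311.3, 138.5]), array([252.6, 138.5])]
3 [array([282. , 142.5]), array([282. , 114.2]), array([312.1, 139.4]), array([251.8, 139.3])]
6 [array([281.9, 143.9]), array([282., 115.]), array([312.9, 140.7]), array([251. , 140.7])]
```

Emit:
servo_tool(rows=[0.1, -0.004, -0.015, 0, 0, 0, 0, 0.1, -0.005, -0.03, 0, 0, 0, 0, 0.1, -0.005, -0.03, 0, 0, 0, 0, 0.1, -0.005, -0.03, 0, 0, 0, 0, 0.1, -0.004, -0.03, 0, 0, 0, 0, 0.1, 0, -0.03, 0, 0, 0, 3, 0.1, 0, -0.03, 0, 0, 0, 4, 0.1, 0, -0.03, 0, 0, 0, 4, 0.1, 0, -0.03, 0, 0, 0, 4, 0.1, 0.004, -0.03, 0, 0, 0, 4])

```text
time_s: 7.93
position: [0.4059, 0.0369, 0.1883]
tool_rot: [[0.955, -0.001, -0.298], [0.298, 0.002, 0.955], [-0.0, -1.0, 0.002]]
ft_force: [0.3, 0.3, -2.9]
grip_width: 0.0201
```

Emit:
servo_tool(rows=[0.1, 0.006, -0.03, 0, 0, 0, 4, 0.1, 0.006, -0.03, 0, 0, 0, 4, 0.1, 0.006, -0.03, 0, 0, 0, 4, 0.1, 0.006, -0.03, 0, 0, 0, 4, 0.1, 0.006, -0.025, 0, 0, 0, 4, 0.1, 0, -0.0175, 0, 0, 0, 4, 0.1, 0, 0, 0, 0, 0, 0])

```text
time_s: 8.52
position: [0.4371, -0.1271, 0.188]
tool_rot: [[0.753, -0.0, -0.657], [0.657, 0.002, 0.753], [0.001, -1.0, 0.002]]
ft_force: [0.2, -0.2, -2.1]
grip_width: 0.0203
```

Run:
```python
from h import *
s=env.observe();print(s["time_s"],s["position"],s["tool_rot"],s["q"],np.degrees(np.arctan2(s["tool_rot"][1,0],s["tool_rot"][0,0])))
```

```text
8.5167 [ 0.43714526 -0.12714226  0.18796452] [[ 7.53467879e-01 -4.39304334e-04 -6.57484572e-01]
 [ 6.57483508e-01  2.42269564e-03  7.53465040e-01]
 [ 1.26188455e-03 -9.99996969e-01  2.11425870e-03]] [-3.12357845e+01  1.47502515e+01  9.28093297e+01  1.10741872e-01
  7.25339528e+01 -1.62377457e+02] 41.10827184078784
```

Emit:
servo_tool(rows=[0.1, 0, 0.016, -0.01, 0, 0, 0, 0.1, 0, 0.017, -0.015, 0, 0, 0, 0.1, 0, 0, -0.025, 0, 0, 0, 0.1, 0, 0, -0.025, 0, 0, 0, 0.1, 0, 0, -0.025, 0, 0, 0, 0.1, 0, 0, -0.025, 0, 0, 0, 0.1, 0, 0, -0.02, 0, 0, 0, 0.1, 0, 0, -0.015, 0, 0, 0, 0.1, 0, 0, -0.008, 0, 0, 0, 0.1, 0, 0, 0, 0, 0, 0])

```text
time_s: 9.35
position: [0.4362, -0.0905, 0.0198]
tool_rot: [[0.754, -0.002, -0.657], [0.657, 0.004, 0.754], [0.001, -1.0, 0.004]]
ft_force: [0.5, -0.0, -3.1]
grip_width: 0.0202
```

```bash
cat > look.py <<'E'
from h import *
import sys
k=sys.argv[1]
s=env.observe();np.save(f"s_{k}.npy",s,allow_pickle=True)
R=s["tool_rot"];yaw=np.degrees(np.arctan2(R[1,0],R[0,0]))
print(s["time_s"],s["position"],"yaw",yaw,"xz",R[2,0],"zz",R[2,2],"q",np.round(s["q"],1),"F",s["ft_force"],"T",s["wrist_torque"],s["grip_width"])
j=s["position"]+R@np.array([.120,.002,0]);print("jaw underside centre",j,"rel N",j[:2]-[.581,.0305])
a=env.get_image("top")[160:260,220:360,::-1];b=env.get_image("scene")[150:260,200:340,::-1]
cv2.imwrite(f"pics/{k}_t.png",cv2.resize(a,None,fx=5.6,fy=5.6,interpolation=2));cv2.imwrite(f"pics/{k}_s.png",cv2.resize(b,None,fx=5.4,fy=5.4,interpolation=2))
E
python3 look.py f
```

```text
9.35 [ 0.43621143 -0.090499    0.01984024] yaw 41.07637688601661 xz 0.0012294342132883602 zz 0.004307920889361756 q [ -27.1   28.9  106.9    0.2   44.5 -158.3] F [ 0.49582    -0.01317595 -3.08689361] T [-0.07770017  0.09053267  0.00271827] 0.02024199245315091
jaw underside centre [ 0.52666768 -0.01164321  0.0179878 ] rel N [-0.05433232 -0.04214321]
```

View pics/f_t.png

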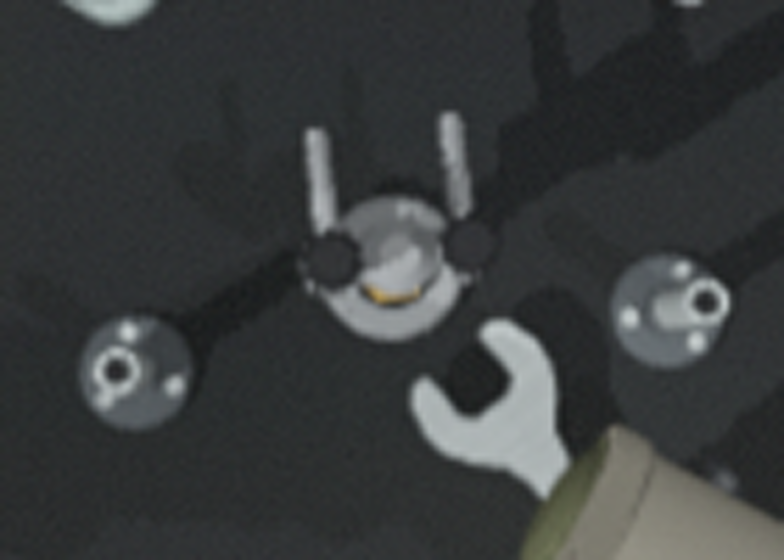

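View pics/f_s.png

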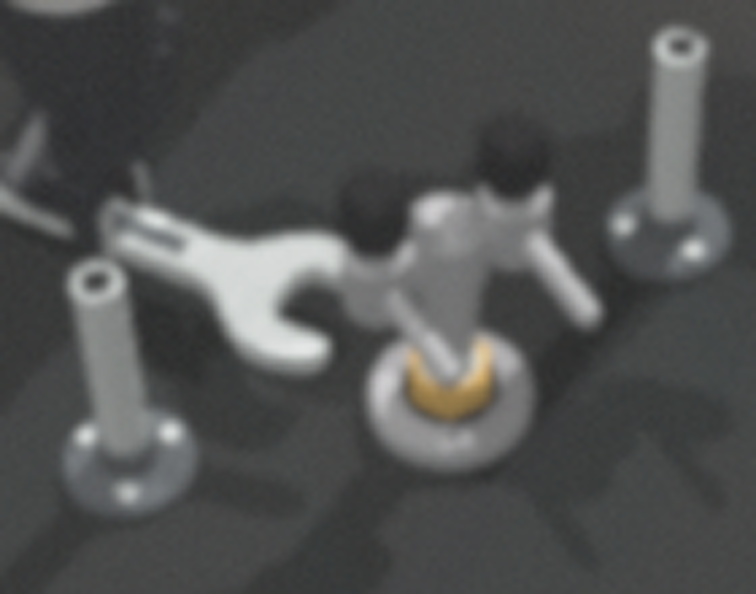

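```bash
cat > ov.py <<'E'
from h import *
import sys
k=sys.argv[1]; N=np.array([float(sys.argv[2]),float(sys.argv[3])])
s=np.load(f"s_{k}.npy",allow_pickle=True).item();R=s["tool_rot"];P=s["position"]
out=[(.013,-.019),(-.017,-.019),(-.023,-.013),(-.023,.013),(-.017,.019),(.013,.019)]
for n,sf,o,f in (("top","t",(220,160),5.6),("scene","s",(200,150),5.4)):
    im=cv2.imread(f"pics/{k}_{sf}.png")
    q=lambda X:tuple(int(v) for v in (proj(n,X)-o+.5)*f-.5)
    for zz,c in ((.012,(0,0,255)),):
        pts=[q(P+R@np.array([.120+x,.002-zz,-l])) for x,l in out]
        cv2.polylines(im,[np.array(pts)],False,c,1)
    for r,z in ((.038,.013),):
        cv2.polylines(im,[np.array([q([N[0]+r*np.cos(a),N[1]+r*np.sin(a),z]) for a in np.linspace(0,6.28,60)])],True,(0,255,0),1)
    y=float(sys.argv[4]) if len(sys.argv)>4 else 41
    cv2.polylines(im,[np.array([q([N[0]+.0208*np.cos(a),N[1]+.0208*np.sin(a),.0316]) for a in np.radians(y+60*np.arange(6))])],True,(255,0,255),1)
    cv2.imwrite(f"pics/{k}_{sf}o.png",im)
E
python3 ov.py f .581 .0305
```

```text
(no output)
```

View pics/f_to.png

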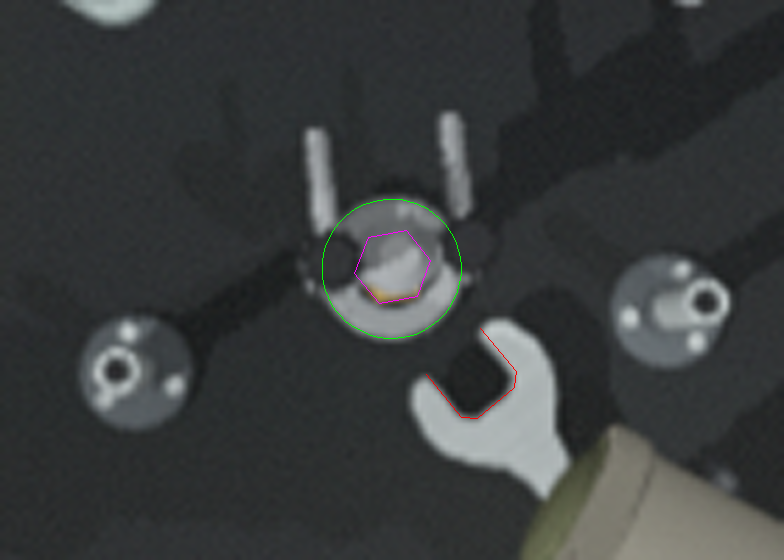

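View pics/f_so.png

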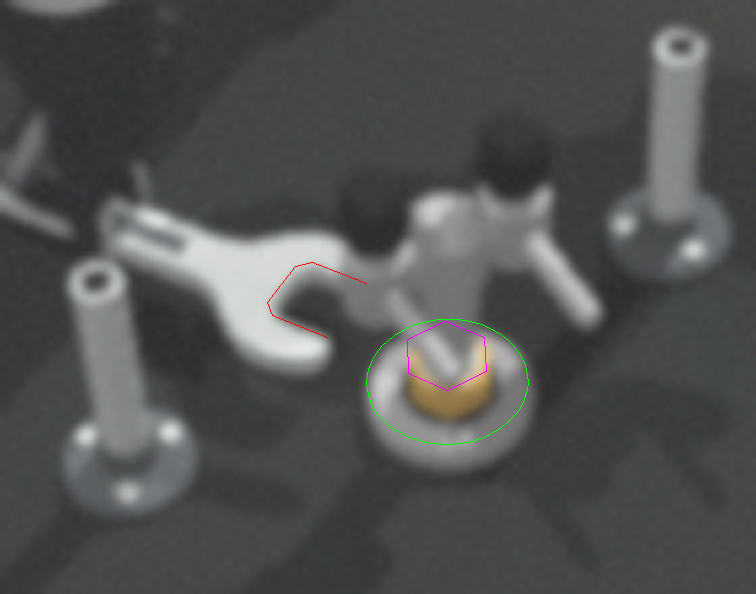

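Emit:
servo_tool(rows=[0.1, 0.0026, -0.003, -0.001, 0, 0, 0, 0.1, 0.0075, 0.0066, 0, 0, 0, 0, 0.1, 0.0075, 0.0066, 0, 0, 0, 0, 0.1, 0.0075, 0.0065, 0, 0, 0, 0, 0.1, 0, 0, 0, 0, 0, 0, 0.1, 0, 0, 0, 0, 0, 0])

```text
time_s: 9.95
position: [0.463, -0.0741, 0.0206]
tool_rot: [[0.753, 0.002, -0.659], [0.659, 0.002, 0.753], [0.003, -1.0, -0.0]]
ft_force: [0.5, 0.3, -2.5]
grip_width: 0.0204
```

```bash
python3 look.py g;python3 ov.py g .581 .0305
```

```text
9.95 [ 0.46300119 -0.0741342   0.02061611] yaw 41.1883879252166 xz 0.0030295882085630693 zz -0.0003041748661263543 q [ -23.7   30.2  103.4    0.2   46.4 -155. ] F [ 0.48504576  0.28042257 -2.50120155] T [-0.08687127  0.10774988  0.02188506] 0.02036181800392831
jaw underside centre [0.55331154 0.0048934  0.01897967] rel N [-0.02768846 -0.0256066 ]
```

View pics/g_to.png

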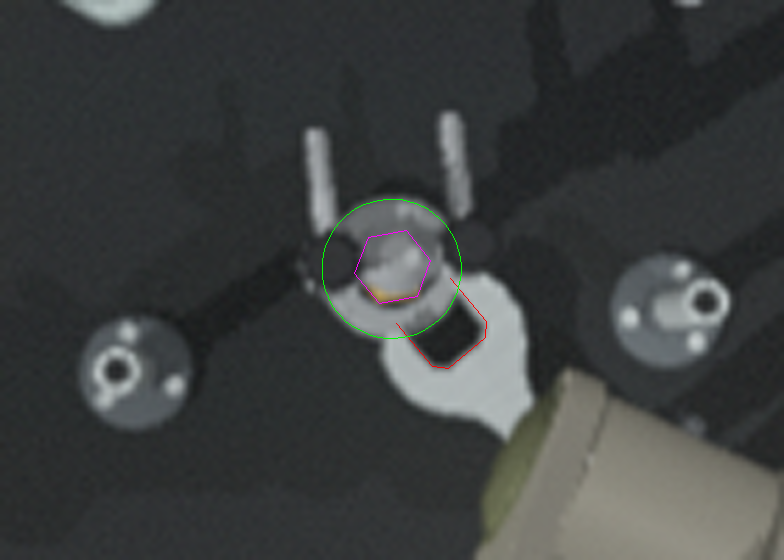

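View pics/g_s.png

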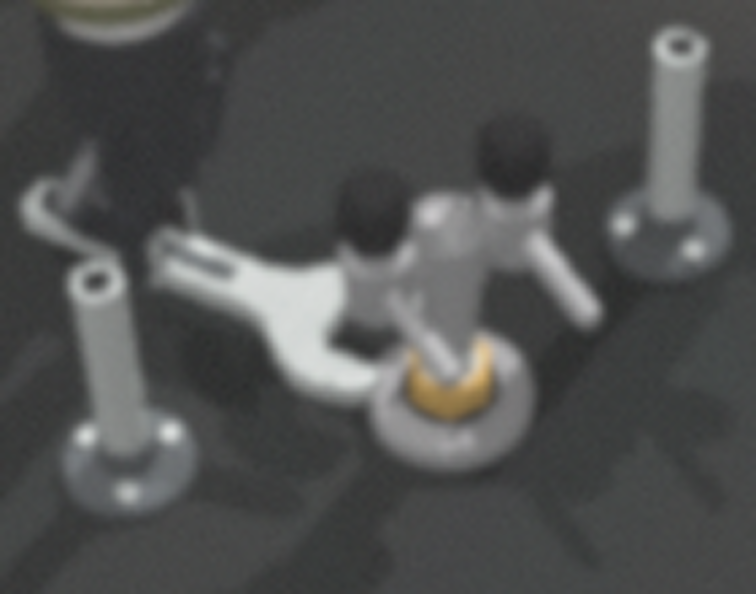

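Emit:
servo_tool(rows=[0.1, 0.0035, 0.0035, -0.002, 0, 0, 0, 0.1, 0.0035, 0.0035, 0, 0, 0, 0, 0.1, 0.003, 0.0025, 0, 0, 0, 0, 0.1, 0.003, 0.0025, 0, 0, 0, 0, 0.1, 0, 0, 0, 0, 0, 0])

```text
time_s: 10.47
position: [0.4762, -0.0624, 0.0185]
tool_rot: [[0.753, 0.003, -0.658], [0.658, 0.002, 0.753], [0.003, -1.0, -0.0]]
ft_force: [-0.5, -0.3, -3.1]
grip_width: 0.0201
```

Run:
```python
from h import *
s=env.observe();R=s["tool_rot"]
j=s["position"]+R@np.array([.120,.002,0]);d=j[:2]-[.581,.0305];x=R[:2,0]
print(j,"along",d@x,"lat",x[0]*d[1]-x[1]*d[0],s["ft_force"],s["wrist_torque"])
```

```text
[0.56655547 0.01652734 0.01693338] along -0.020070526041340495 lat -0.0010245238777052672 [-0.54981404 -0.25149911 -3.10506735] [-0.13963791  0.06760072  0.03900196]
```

Emit:
servo_tool(rows=[0.1, 0.0025, 0.004, 0, 0, 0, 0, 0.1, 0.003, 0.0026, 0, 0, 0, 0, 0.1, 0.003, 0.0026, 0, 0, 0, 0, 0.1, 0.003, 0.0026, 0, 0, 0, 0, 0.1, 0.002, 0.0016, 0, 0, 0, 0, 0.1, 0, 0, 0, 0, 0, 0])

```text
time_s: 10.97
position: [0.4899, -0.0493, 0.0186]
tool_rot: [[0.754, 0.004, -0.657], [0.657, 0.002, 0.754], [0.004, -1.0, -0.001]]
ft_force: [3.5, -1.2, -4.4]
grip_width: 0.0203
```

```bash
cat > st.py <<'E'
from h import *
s=env.observe();R=s["tool_rot"]
j=s["position"]+R@np.array([.120,.002,0]);d=j[:2]-[.581,.0305];x=R[:2,0]
F=s["ft_force"];y=np.array([-x[1],x[0]])
print("t",s["time_s"],"jaw",np.round(j,4),"yaw",np.degrees(np.arctan2(x[1],x[0])),"along",d@x,"lat",d@y,"Fal",F[:2]@x,"Flat",F[:2]@y,"Fz",F[2],"T",s["wrist_torque"],"nutT~",s["wrist_torque"][2]-.120*(F[:2]@y),"q6",s["q"][5], s["grip_width"])
E
python3 st.py; python3 look.py h;python3 ov.py h .581 .0305
```

```text
t 10.9667 jaw [0.5803 0.0296 0.0171] yaw 41.099365053182154 along -0.0010710580227515708 lat -0.0002364545015876023 Fal 1.8146668745386987 Flat -3.1978559213214353 Fz -4.401273907279346 T [-0.35792687 -0.5962406  -0.4480827 ] nutT~ -0.06433998583374578 q6 -150.87772130909428 0.02026914211852347
10.9667 [ 0.48991327 -0.04926909  0.01863776] yaw 41.099365053182154 xz 0.003830135281859346 zz -0.0011055741755156944 q [ -19.6   31.9   99.8    0.2   48.2 -150.9] F [ 3.46966981 -1.21691745 -4.40127391] T [-0.35792687 -0.5962406  -0.4480827 ] 0.02026914211852347
jaw underside centre [0.58034831 0.02961773 0.01709739] rel N [-0.00065169 -0.00088227]
```

View pics/h_to.png

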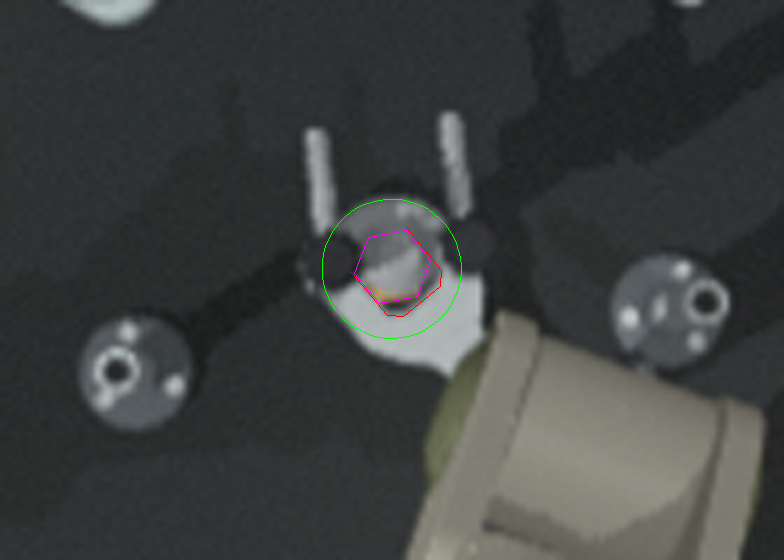

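View pics/h_s.png

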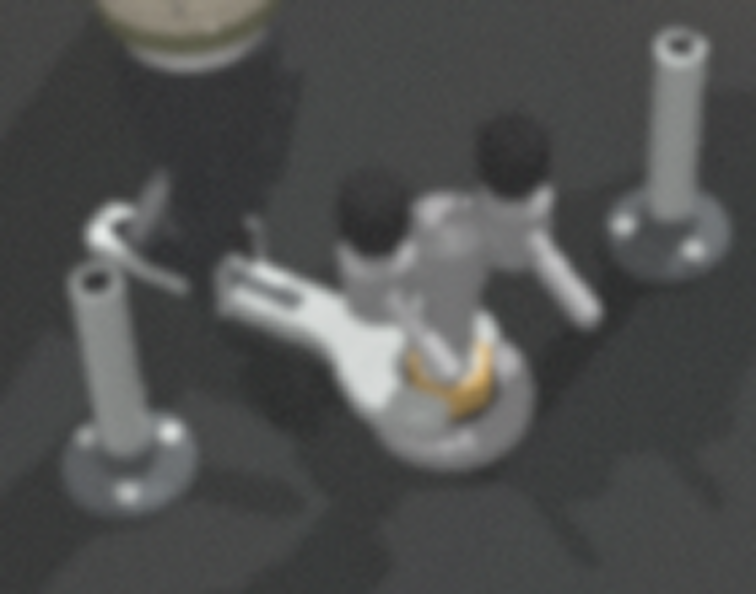

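```bash
cat > arc.py <<'E'
import numpy as np,sys
C=np.array([float(sys.argv[1]),float(sys.argv[2])]);r=.120
y0,y1,n=float(sys.argv[3]),float(sys.argv[4]),int(sys.argv[5])
ys=np.linspace(y0,y1,n+1);p=np.array([C-r*np.array([np.cos(a),np.sin(a)]) for a in np.radians(ys)])
p=np.round(p,4);print("start",p[0])
for i in range(n): print(np.round(p[i+1]-p[i],4),ys[i+1]-ys[i],ys[i+1])
E
python3 arc.py .5814 .030 41 -25 22
```

```text
start [ 0.4908 -0.0487]
[-0.004   0.0048] -3.0 38.0
[-0.0037  0.0051] -3.0 35.0
[-0.0035  0.0052] -3.0 32.0
[-0.0032  0.0054] -3.0 29.0
[-0.0029  0.0056] -3.0 26.0
[-0.0026  0.0057] -3.0 23.0
[-0.0023  0.0059] -3.0 20.0
[-0.002   0.0059] -3.0 17.0
[-0.0016  0.0061] -3.0 14.0
[-0.0014  0.0061] -3.0 11.0
[-0.001   0.0062] -3.0 8.0
[-0.0007  0.0062] -3.0 5.0
[-0.0004  0.0063] -3.0 2.0
[-0.0001  0.0063] -3.0 -1.0
[0.0003 0.0063] -3.0 -4.0
[0.0006 0.0062] -3.0 -7.0
[0.0009 0.0062] -3.0 -10.0
[0.0013 0.0062] -3.0 -13.0
[0.0015 0.0061] -3.0 -16.0
[0.0019 0.006 ] -3.0 -19.0
[0.0022 0.0059] -3.0 -22.0
[0.0025 0.0057] -3.0 -25.0
```

Emit:
servo_tool(rows=[0.1, 0.0009, 0.0006, 0, 0, 0, 0, 0.1, -0.004, 0.0048, 0, 0, 0, -3, 0.1, -0.0037, 0.0051, 0, 0, 0, -3, 0.1, -0.0035, 0.0052, 0, 0, 0, -3, 0.1, -0.0032, 0.0054, 0, 0, 0, -3])

```text
time_s: 11.48
position: [0.4762, -0.0284, 0.0188]
tool_rot: [[0.875, 0.005, -0.484], [0.484, 0.001, 0.875], [0.004, -1.0, -0.002]]
ft_force: [5.2, -3.4, -2.4]
grip_width: 0.0199
```

```bash
python3 st.py
```

```text
t 11.4833 jaw [0.5812 0.0296 0.0173] yaw 28.941290679144984 along -0.0002307025830486072 lat -0.0008454222427436164 Fal 2.905574944630732 Flat -5.50096986587169 Fz -2.375954802431633 T [-0.60112943 -0.73125697 -0.22912285] nutT~ 0.430993537269151 q6 -136.80397725821692 0.019916672991421268
```

Emit:
servo_tool(rows=[0.1, -0.0029, 0.0056, 0, 0, 0, -3, 0.1, -0.0026, 0.0057, 0, 0, 0, -3, 0.1, -0.0023, 0.0059, 0, 0, 0, -3, 0.1, -0.002, 0.0059, 0, 0, 0, -3, 0.1, -0.0016, 0.0061, 0, 0, 0, -3, 0.1, -0.0014, 0.0061, 0, 0, 0, -3, 0.1, -0.001, 0.0062, 0, 0, 0, -3, 0.1, -0.0007, 0.0062, 0, 0, 0, -3])

```text
time_s: 12.15
position: [0.4615, 0.0195, 0.0187]
tool_rot: [[0.996, 0.004, -0.087], [0.087, -0.0, 0.996], [0.004, -1.0, -0.001]]
ft_force: [5.5, -2.5, -2.9]
grip_width: 0.0205
```

```bash
python3 st.py
```

```text
t 12.15 jaw [0.581  0.0299 0.0172] yaw 4.997682552372256 along -2.9491566152396322e-05 lat -0.000563575344035295 Fal 5.252148165212034 Flat -2.9554728711461764 Fz -2.941359475722315 T [-0.42424439 -0.60715218  0.02946672] nutT~ 0.3841234632271402 q6 -107.37790075548244 0.020468662683358726
```

Emit:
servo_tool(rows=[0.1, -0.0004, 0.0063, 0, 0, 0, -3, 0.1, -0.0001, 0.0063, 0, 0, 0, -3, 0.1, 0.0003, 0.0063, 0, 0, 0, -3, 0.1, 0.0006, 0.0062, 0, 0, 0, -3, 0.1, 0.0009, 0.0062, 0, 0, 0, -3, 0.1, 0.0013, 0.0062, 0, 0, 0, -3, 0.1, 0.0015, 0.0061, 0, 0, 0, -3, 0.1, 0.0019, 0.006, 0, 0, 0, -3, 0.1, 0.0022, 0.0059, 0, 0, 0, -3, 0.1, 0.0025, 0.0057, 0, 0, 0, -3])

```text
time_s: 12.98
position: [0.4718, 0.0809, 0.0186]
tool_rot: [[0.907, 0.003, 0.422], [-0.422, -0.002, 0.907], [0.003, -1.0, -0.0]]
ft_force: [3.1, -1.0, -2.4]
grip_width: 0.0201
```

```bash
python3 st.py
python3 - <<'E'
from h import *
im=env.get_image("wrist"); cv2.imwrite("pics/i.png",im[:,:,::-1])
E
python3 look.py i;python3 ov.py i .5812 .030 -19
```

```text
t 12.9833 jaw [0.5807 0.0303 0.017 ] yaw -24.941699059571025 along -0.00023107364298744786 lat -0.0003103315390397275 Fal 3.233307271182144 Flat 0.42548370241068073 Fz -2.3530941810593244 T [-0.08887084 -0.47356758  0.37933227] nutT~ 0.32827422802036005 q6 -69.42296813012888 0.020136540168484655
13.0333 [0.47212253 0.08162566 0.01860599] yaw -25.103661936329914 xz 0.0033011448743229576 zz 0.0001881495906387079 q [-4.400e+00  3.100e+01  1.019e+02 -1.000e-01  4.690e+01 -6.920e+01] F [ 3.54762658 -2.12951656 -3.15192812] T [-0.19561148 -0.45577885  0.17787241] 0.020675281116991257
jaw underside centre [0.58079308 0.0307126  0.01700214] rel N [-0.00020692  0.0002126 ]
```

View pics/i.png

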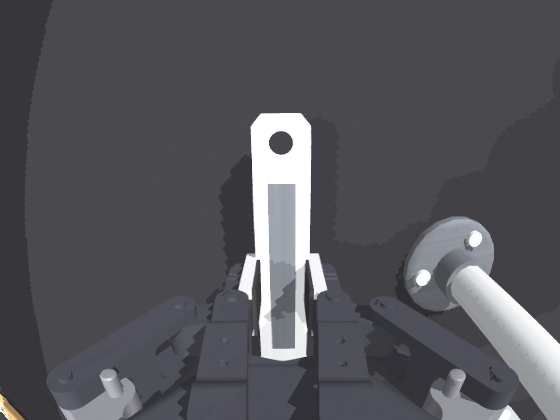

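View pics/i_s.png

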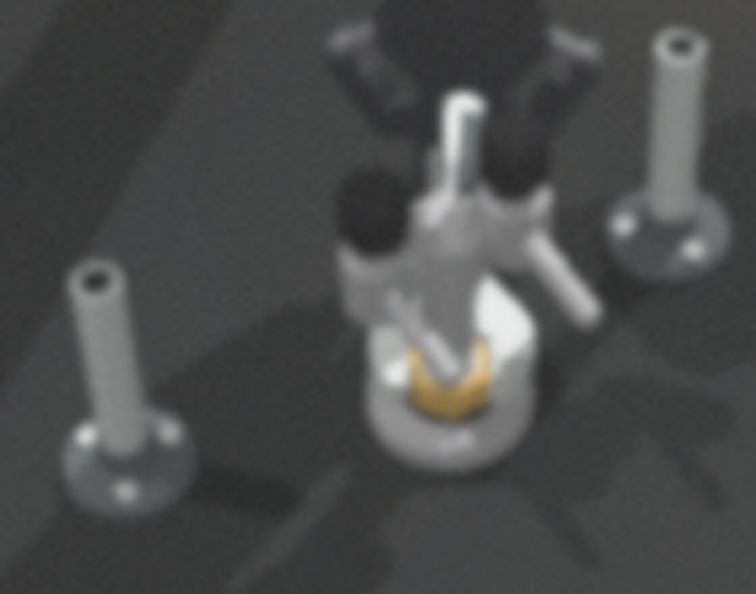

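```bash
python3 arc.py .5813 .0302 -25 -21 1;python3 arc.py .5813 .0302 -21 39 10
```

```text
start [0.4725 0.0809]
[-0.0032 -0.0077] 4.0 -21.0
start [0.4693 0.0732]
[-0.0039 -0.0119] 6.0 -15.0
[-0.0026 -0.0123] 6.0 -9.0
[-0.0013 -0.0125] 6.0 -3.0
[ 0.     -0.0126] 6.0 3.0
[ 0.0013 -0.0125] 6.0 9.0
[ 0.0026 -0.0123] 6.0 15.0
[ 0.0039 -0.0119] 6.0 21.0
[ 0.0051 -0.0115] 6.0 27.0
[ 0.0063 -0.0109] 6.0 33.0
[ 0.0073 -0.0101] 6.0 39.0
```

Emit:
servo_tool(rows=[0.1, -0.0032, -0.0077, 0, 0, 0, 4, 0.1, 0, 0, 0, 0, 0, 0, 0.1, 0, 0, 0, 0, 0, 0])

```text
time_s: 13.38
position: [0.4674, 0.073, 0.0183]
tool_rot: [[0.934, 0.0, 0.358], [-0.358, -0.0, 0.934], [0.0, -1.0, -0.0]]
ft_force: [-1.1, 3.0, -2.7]
grip_width: 0.02
```

```bash
python3 st.py
```

```text
t 13.3833 jaw [0.5795 0.0301 0.0163] yaw -20.94709181592624 along -0.0012559933707471207 lat -0.000864689996162079 Fal -2.1439552424619452 Flat 2.4432989473818267 Fz -2.7338472082959213 T [0.52445631 0.19097162 0.32142493] nutT~ 0.02822906081454951 q6 -74.53564548234078 0.019982977368872397
```

Emit:
servo_tool(rows=[0.1, 0.0008, 0.0005, 0.003, 0, 0, 0, 0.1, 0, 0, 0.009, 0, 0, 0, 0.1, 0, 0, 0.01, 0, 0, 0, 0.1, 0, 0, 0, 0, 0, 0])

```text
time_s: 13.72
position: [0.4703, 0.0734, 0.0424]
tool_rot: [[0.934, 0.006, 0.357], [-0.357, -0.001, 0.934], [0.006, -1.0, 0.001]]
ft_force: [0.7, -0.1, -3.1]
grip_width: 0.0202
```

```bash
python3 st.py
```

```text
t 13.7167 jaw [0.5823 0.0305 0.0411] yaw -20.936538348459028 along 0.0012534310366830606 lat 0.0004855799858033212 Fal 0.6527161271944428 Flat 0.1682760679229926 Fz -3.095997362216305 T [ 0.04477589  0.11013731 -0.00434495] nutT~ -0.024538073361580814 q6 -74.42537278032063 0.020163865974255644
```

Emit:
servo_tool(rows=[0.1, -0.0045, -0.012, 0, 0, 0, 6, 0.1, -0.0026, -0.0123, 0, 0, 0, 6, 0.1, -0.0013, -0.0125, 0, 0, 0, 6, 0.1, 0, -0.0126, 0, 0, 0, 6, 0.1, 0.0013, -0.0125, 0, 0, 0, 6, 0.1, 0.0026, -0.0123, 0, 0, 0, 6, 0.1, 0.0039, -0.0119, 0, 0, 0, 6, 0.1, 0.0051, -0.0115, 0, 0, 0, 6, 0.1, 0.0063, -0.0109, 0, 0, 0, 6, 0.1, 0.0073, -0.0101, 0, 0, 0, 6])

```text
time_s: 14.55
position: [0.4875, -0.0459, 0.0406]
tool_rot: [[0.773, 0.002, -0.634], [0.634, 0.002, 0.773], [0.003, -1.0, 0.0]]
ft_force: [0.7, -0.4, -2.9]
grip_width: 0.0203
```

Emit:
servo_tool(rows=[0.1, 0, 0, 0, 0, 0, 0, 0.1, 0, 0, 0, 0, 0, 0])

```text
time_s: 14.72
position: [0.4873, -0.0453, 0.0405]
tool_rot: [[0.779, 0.002, -0.627], [0.627, 0.002, 0.779], [0.003, -1.0, 0.0]]
ft_force: [0.4, 0.3, -3.3]
grip_width: 0.0202
```

```bash
python3 st.py
```

```text
t 14.7167 jaw [0.5807 0.03   0.0388] yaw 38.857851143582934 along -0.0004945072167188956 lat -0.00020717630436148312 Fal 0.4894103814356989 Flat -0.061518333496246885 Fz -3.338260869910748 T [-0.12215066  0.09543661 -0.02247492] nutT~ -0.015092720337478433 q6 -148.2455973776213 0.020162803273912747
```

Emit:
servo_tool(rows=[0.1, 0.0008, -0.0002, -0.004, 0, 0, 0, 0.1, 0, 0, -0.004, 0, 0, 0, 0.1, 0, 0, -0.002, 0, 0, 0, 0.1, 0, 0, -0.002, 0, 0, 0])

```text
time_s: 15.05
position: [0.4881, -0.0451, 0.0285]
tool_rot: [[0.776, 0.002, -0.63], [0.63, 0.002, 0.776], [0.003, -1.0, -0.0]]
ft_force: [-2.8, -1.1, 4.2]
grip_width: 0.0204
```

```bash
python3 st.py
```

```text
t 15.05 jaw [0.5813 0.0305 0.0268] yaw 39.06879690266106 along 0.0002498932309888936 lat -0.0001561802229638461 Fal -2.8519247592714065 Flat 0.8875159287049175 Fz 4.184005366870091 T [ 0.06957087 -0.06974478  0.05655415] nutT~ -0.04994776446692374 q6 -148.41506076433117 0.02038313231190003
```

```bash
python3 look.py j; python3 ov.py j .5816 .030 40
```

```text
15.05 [ 0.48812126 -0.04509738  0.02848422] yaw 39.06879690266106 xz 0.0030105313599583525 zz -0.00012929037299080532 q [ -19.2   30.8   99.6    0.2   49.5 -148.4] F [-2.77357739 -1.10838112  4.18400537] T [ 0.06957087 -0.06974478  0.05655415] 0.02038313231190003
jaw underside centre [0.58129245 0.03053624 0.02684549] rel N [2.92448937e-04 3.62394179e-05]
```

View pics/j_s.png

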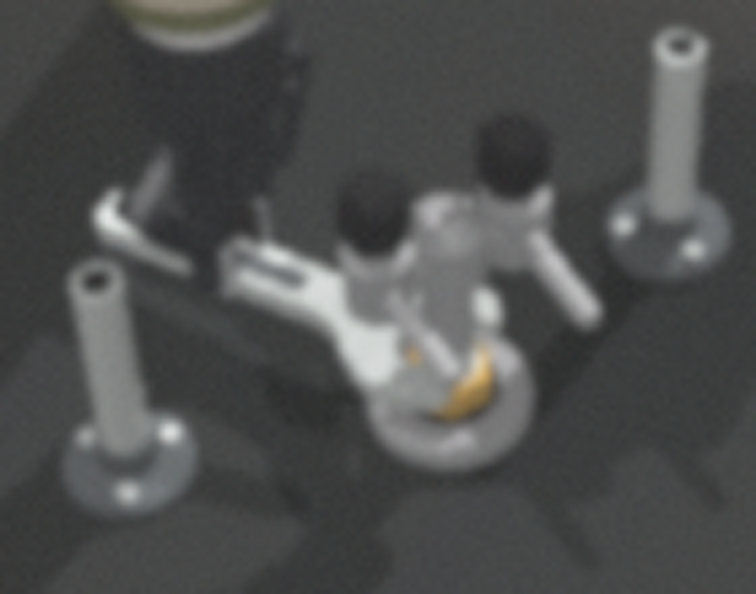

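View pics/j_to.png

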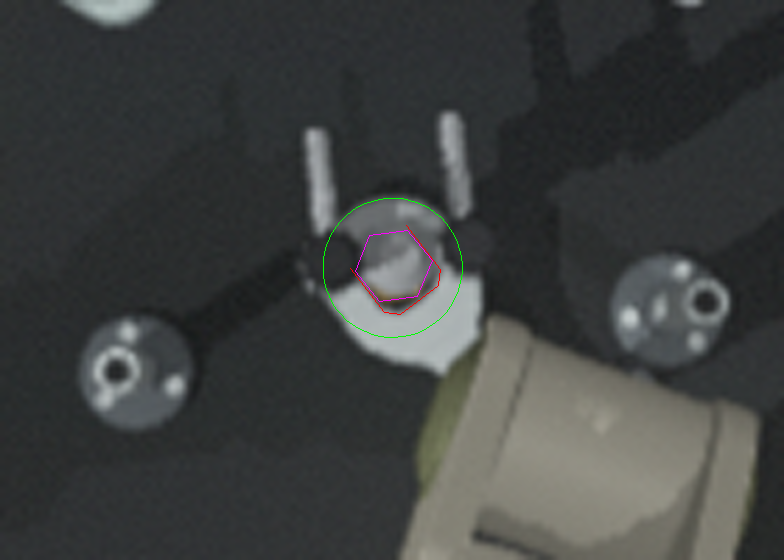

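Emit:
servo_tool(rows=[0.1, -0.0008, -0.0013, 0, 0, 0, 0, 0.1, 0, 0, 0, 0, 0, 0])

```text
time_s: 15.32
position: [0.4878, -0.0466, 0.0288]
tool_rot: [[0.776, 0.003, -0.631], [0.631, 0.002, 0.776], [0.004, -1.0, -0.001]]
ft_force: [0.2, 1.0, 2.8]
grip_width: 0.0203
```

```bash
python3 st.py
```

```text
t 15.3167 jaw [0.5809 0.0291 0.0273] yaw 39.10229688492595 along -0.000955943145424869 lat -0.0010008803082650012 Fal 0.7789903960253334 Flat 0.7105226665850906 Fz 2.77080226614897 T [ 0.51182246 -0.51106272  0.19421354] nutT~ 0.10895082474690738 q6 -148.6699577088868 0.02031440642174254
```

Emit:
servo_tool(rows=[0.1, 0.0031, -0.0036, 0, 0, 0, 2.5, 0.1, 0, 0, 0, 0, 0, 0])

```text
time_s: 15.48
position: [0.491, -0.0507, 0.0288]
tool_rot: [[0.747, 0.003, -0.665], [0.665, 0.002, 0.747], [0.003, -1.0, -0.001]]
ft_force: [-0.3, 1.2, 2.4]
grip_width: 0.0204
```

```bash
python3 st.py
```

```text
t 15.4833 jaw [0.5806 0.0291 0.0272] yaw 41.67093009217611 along -0.0012345579055526184 lat -0.0008196743289246696 Fal 0.5920227748388921 Flat 1.1325903462083406 Fz 2.4389652062653435 T [ 0.48057992 -0.28962492  0.25499802] nutT~ 0.1190871754052894 q6 -151.53704407440074 0.020376739544938495
```

Emit:
servo_tool(rows=[0.1, -0.0007, 0.0008, 0, 0, 0, 0, 0.1, 0, 0, -0.001, 0, 0, 0, 0.1, 0, 0, 0, 0, 0, 0])

```text
time_s: 15.73
position: [0.4902, -0.0496, 0.0277]
tool_rot: [[0.749, 0.003, -0.663], [0.663, 0.002, 0.749], [0.004, -1.0, -0.001]]
ft_force: [-0.2, -2.2, 3.8]
grip_width: 0.0203
```

```bash
python3 st.py
```

```text
t 15.7333 jaw [0.58   0.03   0.0261] yaw 41.528586480113 along -0.001066603757618989 lat 0.00023030628861067643 Fal -1.6057880595636136 Flat -1.5260843261038282 Fz 3.792522848480365 T [ 0.03267877 -0.74818862 -0.24899087] nutT~ -0.0658607553978395 q6 -151.31481498358858 0.020337668759351158
```

Emit:
servo_tool(rows=[0.1, 0, 0, 0.007, 0, 0, 0, 0.1, 0, 0, 0.007, 0, 0, 0, 0.1, -0.006, -0.0053, 0, 0, 0, 0, 0.1, -0.009, -0.008, 0, 0, 0, 0, 0.1, -0.009, -0.008, 0, 0, 0, 0, 0.1, -0.009, -0.008, 0, 0, 0, 0, 0.1, 0, 0, 0, 0, 0, 0])

```text
time_s: 16.32
position: [0.4545, -0.08, 0.0412]
tool_rot: [[0.749, -0.0, -0.663], [0.663, 0.003, 0.749], [0.002, -1.0, 0.002]]
ft_force: [-0.8, 0.1, -2.4]
grip_width: 0.0203
```

```bash
python3 st.py; python3 look.py k; python3 ov.py k .5816 .030 40;python3 - <<'E'
from h import *
im=env.get_image("wrist"); cv2.imwrite("pics/k.png",im[100:380,180:400,::-1].repeat(2,0).repeat(2,1))
E
```

```text
t 16.3167 jaw [ 5.444e-01 -5.000e-04  3.940e-02] yaw 41.49164883360313 along -0.04793949963635388 lat 0.0009997540584344247 Fal -0.5473134641937627 Flat 0.5536746522681485 Fz -2.4427624131044294 T [-0.0510997   0.04994738 -0.03439613] nutT~ -0.10083709107102946 q6 -156.411265402835 0.02030978255841204
16.3167 [ 0.45454271 -0.080018    0.04118913] yaw 41.49164883360313 xz 0.0015454207503127427 zz 0.0020939442868631026 q [ -24.8   27.6  103.3    0.2   49.2 -156.4] F [-0.77678281  0.05213021 -2.44276241] T [-0.0510997   0.04994738 -0.03439613] 0.02030978255841204
jaw underside centre [ 5.44428416e-01 -5.11608904e-04  3.93745835e-02] rel N [-0.03657158 -0.03101161]
```

View pics/k_so.png

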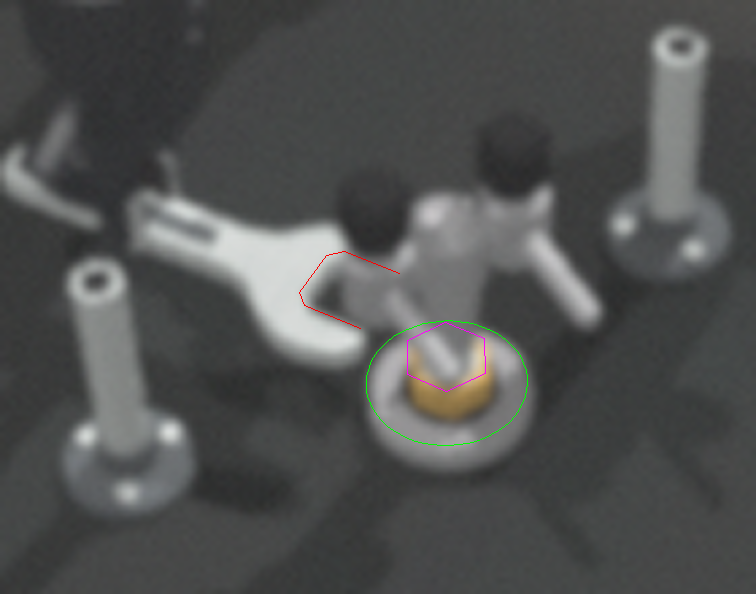

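View pics/k_to.png

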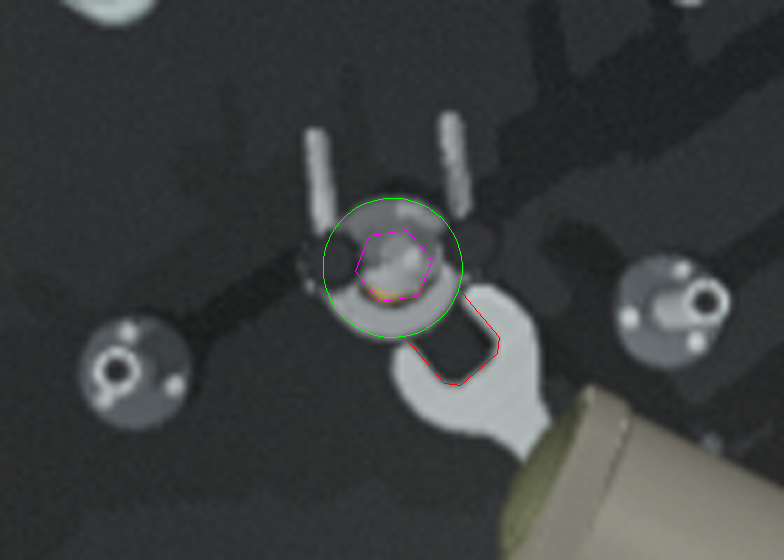

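View pics/k.png

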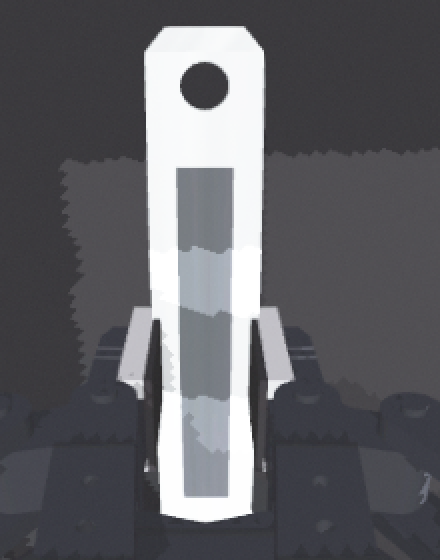

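Emit:
servo_tool(rows=[0.1, 0.001, -0.0012, -0.007, 0, 0, 0, 0.1, 0, 0, -0.009, 0, 0, 0, 0.1, 0, 0, -0.006, 0, 0, 0, 0.1, 0.005, 0.0044, 0, 0, 0, -0.5, 0.1, 0.0055, 0.0048, 0, 0, 0, 0, 0.1, 0.0055, 0.0048, 0, 0, 0, 0, 0.1, 0.005, 0.0044, 0, 0, 0, 0, 0.1, 0, 0, 0, 0, 0, 0])

```text
time_s: 17.13
position: [0.4801, -0.0607, 0.0198]
tool_rot: [[0.753, 0.003, -0.658], [0.658, 0.002, 0.753], [0.004, -1.0, -0.001]]
ft_force: [-0.7, -0.5, -2.9]
grip_width: 0.0202
```

```bash
python3 st.py
```

```text
t 17.1333 jaw [0.5704 0.0183 0.0182] yaw 41.18168612800758 along -0.015996849021731856 lat -0.0021861490151525768 Fal -0.860240736745934 Flat 0.14995503352684245 Fz -2.8963795063318343 T [-0.08356246  0.07557488  0.0026706 ] nutT~ -0.015323999450081017 q6 -152.67303349488324 0.02022528667799533
```

Emit:
servo_tool(rows=[0.1, -0.0009, 0.001, -0.001, 0, 0, 0, 0.1, 0.0028, 0.0025, 0, 0, 0, 0, 0.1, 0.0028, 0.0025, 0, 0, 0, 0, 0.1, 0.0028, 0.0024, 0, 0, 0, 0, 0.1, 0.0028, 0.0024, 0, 0, 0, 0, 0.1, 0, 0, 0, 0, 0, 0])

```text
time_s: 17.63
position: [0.4898, -0.0505, 0.0186]
tool_rot: [[0.753, 0.003, -0.658], [0.658, 0.002, 0.753], [0.003, -1.0, -0.001]]
ft_force: [0.8, -0.3, -2.5]
grip_width: 0.02
```

```bash
python3 st.py
```

```text
t 17.6333 jaw [0.5802 0.0284 0.017 ] yaw 41.11770318335657 along -0.0019688219440236587 lat -0.0010390917905249307 Fal 0.34349074781900707 Flat -0.7591007551794131 Fz -2.479795360877657 T [-0.23973489 -0.20941963 -0.19693749] nutT~ -0.10584540016540031 q6 -151.03138718073367 0.0199632348252599
```

Emit:
servo_tool(rows=[0.1, 0.001, 0.0012, 0, 0, 0, 0, 0.1, -0.004, 0.0048, 0, 0, 0, -3, 0.1, -0.0037, 0.0051, 0, 0, 0, -3, 0.1, -0.0035, 0.0052, 0, 0, 0, -3, 0.1, -0.0032, 0.0054, 0, 0, 0, -3, 0.1, -0.0029, 0.0056, 0, 0, 0, -3, 0.1, -0.0026, 0.0057, 0, 0, 0, -3, 0.1, -0.0023, 0.0059, 0, 0, 0, -3, 0.1, -0.002, 0.0059, 0, 0, 0, -3])

```text
time_s: 18.38
position: [0.4664, -0.0059, 0.0187]
tool_rot: [[0.956, 0.004, -0.292], [0.292, 0.0, 0.956], [0.004, -1.0, -0.001]]
ft_force: [3.2, -1.0, -3.4]
grip_width: 0.0202
```

```bash
python3 st.py
```

```text
t 18.3833 jaw [0.5812 0.0291 0.0172] yaw 16.97293365229724 along -0.0002512598531410383 lat -0.0013392968853162307 Fal 2.7357274529191837 Flat -1.8430476565846583 Fz -3.443462467534248 T [-0.18270354 -0.3942582   0.11186065] nutT~ 0.33302637002941515 q6 -122.42401400241859 0.020191480098125512
```

Emit:
servo_tool(rows=[0.1, -0.0016, 0.0061, 0, 0, 0, -3, 0.1, -0.0014, 0.0061, 0, 0, 0, -3, 0.1, -0.001, 0.0062, 0, 0, 0, -3, 0.1, -0.0007, 0.0062, 0, 0, 0, -3])

```text
time_s: 18.72
position: [0.4614, 0.0189, 0.0186]
tool_rot: [[0.996, 0.004, -0.087], [0.087, 0.0, 0.996], [0.004, -1.0, -0.0]]
ft_force: [2.3, -0.4, -3.1]
grip_width: 0.0201
```

```bash
python3 st.py
```

```text
t 18.7167 jaw [0.581  0.0293 0.0171] yaw 4.997724660183141 along -0.00011488939919630969 lat -0.0011788365238397424 Fal 2.220738530383683 Flat -0.5679410741979317 Fz -3.083434463694983 T [-0.13612286 -0.2458222   0.3005796 ] nutT~ 0.3687325332234705 q6 -107.46733154721235 0.020143402417355002
```

Emit:
servo_tool(rows=[0.1, -0.0004, 0.0063, 0, 0, 0, -3, 0.1, -0.0001, 0.0063, 0, 0, 0, -3, 0.1, 0.0003, 0.0063, 0, 0, 0, -3])

```text
time_s: 18.97
position: [0.4611, 0.0379, 0.0186]
tool_rot: [[0.998, 0.003, 0.07], [-0.07, -0.0, 0.998], [0.003, -1.0, -0.0]]
ft_force: [1.2, -1.2, -3.5]
grip_width: 0.0204
```

```bash
python3 st.py
```

```text
t 18.9667 jaw [0.5808 0.0295 0.017 ] yaw -3.9894535548410044 along -0.00010929118370729189 lat -0.0009808682024358146 Fal 1.2989472498521113 Flat -1.064048775684253 Fz -3.465409415225436 T [-0.07676743 -0.17854957  0.33177426] nutT~ 0.4594601167945669 q6 -96.05295266148151 0.020414554855161773
```

Emit:
servo_tool(rows=[0.1, 0.0006, 0.0062, 0, 0, 0, -3, 0.1, 0.0009, 0.0062, 0, 0, 0, -3])

```text
time_s: 19.13
position: [0.4625, 0.0504, 0.0186]
tool_rot: [[0.985, 0.003, 0.173], [-0.173, -0.0, 0.985], [0.003, -1.0, 0.0]]
ft_force: [1.6, -0.7, -2.3]
grip_width: 0.0199
```

```bash
python3 st.py
```

```text
t 19.1333 jaw [0.5807 0.0296 0.0169] yaw -9.976859384597363 along -0.00013611160337568902 lat -0.000970481316148749 Fal 1.7176411397515288 Flat -0.4099359763058162 Fz -2.3214776661075396 T [ 0.07373735 -0.1640412   0.39116744] nutT~ 0.44035976004345534 q6 -88.43261842629722 0.0198980184354373
```

Emit:
servo_tool(rows=[0.1, 0.0013, 0.0062, 0, 0, 0, -3, 0.1, 0.0015, 0.0061, 0, 0, 0, -3, 0.1, 0.0019, 0.006, 0, 0, 0, -3])

```text
time_s: 19.38
position: [0.467, 0.0688, 0.0185]
tool_rot: [[0.946, 0.002, 0.325], [-0.325, -0.001, 0.946], [0.002, -1.0, 0.0]]
ft_force: [1.0, 1.3, -2.7]
grip_width: 0.0201
```

```bash
python3 st.py
```

```text
t 19.3833 jaw [0.5805 0.0298 0.0168] yaw -18.96068714207948 along -0.00020959062248489014 lat -0.0008255846899001398 Fal 0.5131400185365071 Flat 1.56046777084911 Fz -2.658632460720751 T [ 0.23173432 -0.02533861  0.52828106] nutT~ 0.34102492733204826 q6 -77.02684665177351 0.020134266964428865
```

Emit:
servo_tool(rows=[0.1, 0.0022, 0.0059, 0, 0, 0, -3, 0.1, 0.0025, 0.0057, 0, 0, 0, -3])

```text
time_s: 19.55
position: [0.4716, 0.0805, 0.0185]
tool_rot: [[0.907, 0.002, 0.422], [-0.422, -0.001, 0.907], [0.002, -1.0, -0.0]]
ft_force: [0.8, 2.3, -1.7]
grip_width: 0.0201
```

```bash
python3 st.py; python3 arc.py .5814 .030 -25 -43 6
```

```text
t 19.55 jaw [0.5804 0.0299 0.0168] yaw -24.945614329742043 along -0.00029592258534052464 lat -0.0007944136308582289 Fal -0.26223714319996944 Flat 2.4106948274316227 Fz -1.6986964703540137 T [ 0.38379901 -0.02631186  0.57103264] nutT~ 0.2817492641402206 q6 -69.51461025468353 0.020130672116206016
start [0.4726 0.0807]
[0.0028 0.0056] -3.0 -28.0
[0.0031 0.0055] -3.0 -31.0
[0.0034 0.0053] -3.0 -34.0
[0.0037 0.0051] -3.0 -37.0
[0.0039 0.0049] -3.0 -40.0
[0.0041 0.0047] -3.0 -43.0
```

Emit:
servo_tool(rows=[0.1, -0.0025, -0.007, 0, 0, 0, 4, 0.1, 0, 0, 0, 0, 0, 0, 0.1, 0, 0, 0.004, 0, 0, 0, 0.1, 0, 0, 0.008, 0, 0, 0, 0.1, 0, 0, 0.01, 0, 0, 0, 0.1, 0, 0, 0, 0, 0, 0])

```text
time_s: 20.05
position: [0.4704, 0.0728, 0.0424]
tool_rot: [[0.934, 0.006, 0.358], [-0.358, -0.001, 0.934], [0.006, -1.0, 0.001]]
ft_force: [0.9, 0.3, -2.8]
grip_width: 0.0203
```

```bash
python3 st.py
```

```text
t 20.05 jaw [0.5824 0.0299 0.0411] yaw -20.96610594896365 along 0.0015674486154911352 lat -8.345775466985152e-05 Fal 0.7260148692994224 Flat 0.632755992648175 Fz -2.8459895028379956 T [ 0.05807441  0.03298577 -0.0063942 ] nutT~ -0.08232491939124134 q6 -74.47367008693409 0.02032850293795764
```

Emit:
servo_tool(rows=[0.1, -0.0045, -0.012, 0, 0, 0, 6.2, 0.1, -0.0026, -0.0123, 0, 0, 0, 6.2, 0.1, -0.0013, -0.0125, 0, 0, 0, 6.2, 0.1, 0, -0.0126, 0, 0, 0, 6.2, 0.1, 0.0013, -0.0125, 0, 0, 0, 6.2, 0.1, 0.0026, -0.0123, 0, 0, 0, 6.2, 0.1, 0.0039, -0.0119, 0, 0, 0, 6.2, 0.1, 0.0051, -0.0115, 0, 0, 0, 6.2, 0.1, 0.0063, -0.0115, 0, 0, 0, 6.2, 0.1, 0.0073, -0.011, 0, 0, 0, 6.2])

```text
time_s: 20.88
position: [0.4876, -0.048, 0.0406]
tool_rot: [[0.751, 0.002, -0.661], [0.661, 0.002, 0.751], [0.003, -1.0, -0.0]]
ft_force: [-0.0, -0.6, -3.5]
grip_width: 0.0205
```

Emit:
servo_tool(rows=[0.1, -0.006, -0.0055, 0, 0, 0, 0, 0.1, -0.0085, -0.0075, 0, 0, 0, 0, 0.1, -0.009, -0.008, 0, 0, 0, 0, 0.1, -0.007, -0.0065, 0, 0, 0, 0, 0.1, 0, 0, -0.007, 0, 0, 0, 0.1, 0, 0, -0.009, 0, 0, 0, 0.1, 0, 0, -0.0055, 0, 0, 0, 0.1, 0, 0, 0, 0, 0, 0])

```text
time_s: 21.55
position: [0.4564, -0.0743, 0.0176]
tool_rot: [[0.754, -0.0, -0.657], [0.657, 0.003, 0.754], [0.002, -1.0, 0.002]]
ft_force: [-0.5, 0.5, -3.6]
grip_width: 0.0203
```

```bash
python3 st.py
```

```text
t 21.55 jaw [0.5469 0.0046 0.0158] yaw 41.09410292721979 along -0.04274012421578371 lat 0.0029021554965575173 Fal -0.09787418939699154 Flat 0.7000223328239817 Fz -3.5547367452113026 T [-0.09901798  0.12086052 -0.02801196] nutT~ -0.11201463698883181 q6 -155.29998955614633 0.020256510724739767
```

Emit:
servo_tool(rows=[0.1, 0.0026, -0.0029, 0.001, 0, 0, 0, 0.1, 0.0055, 0.0048, 0, 0, 0, 0, 0.1, 0.0055, 0.0048, 0, 0, 0, 0, 0.1, 0.0055, 0.0048, 0, 0, 0, 0, 0.1, 0, 0, 0, 0, 0, 0])

```text
time_s: 21.97
position: [0.4774, -0.0623, 0.0202]
tool_rot: [[0.753, 0.003, -0.658], [0.658, 0.002, 0.753], [0.004, -1.0, -0.001]]
ft_force: [-0.5, -0.3, -3.2]
grip_width: 0.0204
```

```bash
python3 st.py
```

```text
t 21.9667 jaw [0.5678 0.0167 0.0187] yaw 41.1727931989256 along -0.01906070584268891 lat -0.001711990563694277 Fal -0.6150726074124978 Flat 0.1291760691089877 Fz -3.1748397523722693 T [-0.1757745   0.12291568  0.03266363] nutT~ 0.01716249831565953 q6 -152.97764052229172 0.020403032366836986
```

Emit:
servo_tool(rows=[0.1, -0.0005, 0.0006, -0.0015, 0, 0, 0, 0.1, 0.0034, 0.003, 0, 0, 0, 0, 0.1, 0.0034, 0.0029, 0, 0, 0, 0, 0.1, 0.0034, 0.003, 0, 0, 0, 0, 0.1, 0.0032, 0.0028, 0, 0, 0, 0, 0.1, 0, 0, 0, 0, 0, 0])

```text
time_s: 22.47
position: [0.4898, -0.0506, 0.0186]
tool_rot: [[0.753, 0.003, -0.658], [0.658, 0.002, 0.753], [0.003, -1.0, -0.001]]
ft_force: [2.4, -0.7, -2.7]
grip_width: 0.0205
```

```bash
python3 st.py
```

```text
t 22.4667 jaw [0.5802 0.0283 0.017 ] yaw 41.12328216866648 along -0.0020468731082111946 lat -0.0011086688831650298 Fal 1.359849674494447 Flat -2.1197036456599445 Fz -2.745211528897558 T [-0.20583832 -0.27678596 -0.16656836] nutT~ 0.08779607805044129 q6 -151.0518446731941 0.020491753432750233
```

Emit:
servo_tool(rows=[0.1, 0.001, 0.0012, 0, 0, 0, 0, 0.1, -0.004, 0.0048, 0, 0, 0, -3, 0.1, -0.0037, 0.0051, 0, 0, 0, -3, 0.1, -0.0035, 0.0052, 0, 0, 0, -3])

```text
time_s: 22.8
position: [0.4794, -0.0348, 0.0187]
tool_rot: [[0.848, 0.004, -0.529], [0.529, 0.001, 0.848], [0.004, -1.0, -0.001]]
ft_force: [3.4, -0.5, -2.5]
grip_width: 0.02
```

```bash
python3 st.py
```

```text
t 22.8 jaw [0.5812 0.0287 0.0172] yaw 31.952138165049604 along -0.000762690693911094 lat -0.0016220523462070293 Fal 2.574989798239341 Flat -2.2350157179479493 Fz -2.4867828407712027 T [-0.22254133 -0.53171112 -0.01567279] nutT~ 0.25252909261854517 q6 -140.44560728352982 0.019999873827250356
```

Emit:
servo_tool(rows=[0.1, -0.0032, 0.0054, 0, 0, 0, -3, 0.1, -0.0029, 0.0056, 0, 0, 0, -3])

```text
time_s: 22.97
position: [0.4732, -0.0237, 0.0187]
tool_rot: [[0.899, 0.004, -0.438], [0.438, 0.001, 0.899], [0.004, -1.0, -0.001]]
ft_force: [3.3, -0.8, -3.5]
grip_width: 0.0205
```

```bash
python3 st.py
```

```text
t 22.9667 jaw [0.5811 0.0289 0.0172] yaw 25.966107154202167 along -0.0006677434003590368 lat -0.0015084253781515345 Fal 2.580709368017361 Flat -2.1919202944311733 Fz -3.4716986778454837 T [-0.24727605 -0.4133326   0.08039161] nutT~ 0.3434220497996738 q6 -133.36433277009777 0.020467649481293555
```

Emit:
servo_tool(rows=[0.1, -0.0026, 0.0057, 0, 0, 0, -3, 0.1, -0.0023, 0.0059, 0, 0, 0, -3])

```text
time_s: 23.13
position: [0.4682, -0.0121, 0.0187]
tool_rot: [[0.94, 0.004, -0.342], [0.342, 0.0, 0.94], [0.004, -1.0, -0.001]]
ft_force: [2.5, -1.4, -3.3]
grip_width: 0.0202
```

```bash
python3 st.py
```

```text
t 23.1333 jaw [0.581  0.0289 0.0172] yaw 19.980559939846422 along -0.0005526369806538267 lat -0.0014572849309990434 Fal 1.8821507536116493 Flat -2.1362693970277853 Fz -3.330930615341161 T [-0.37890012 -0.28550637  0.09836294] nutT~ 0.35471527234817996 q6 -126.12250031203943 0.020199169359530852
```

Emit:
servo_tool(rows=[0.1, -0.002, 0.0059, 0, 0, 0, -3, 0.1, -0.0016, 0.0061, 0, 0, 0, -3])

```text
time_s: 23.3
position: [0.4645, -0.0001, 0.0187]
tool_rot: [[0.97, 0.004, -0.242], [0.242, 0.0, 0.97], [0.004, -1.0, -0.001]]
ft_force: [1.6, -2.6, -3.1]
grip_width: 0.0205
```

```bash
python3 st.py
```

```text
t 23.3 jaw [0.5809 0.0289 0.0171] yaw 14.000243475559332 along -0.00044564212380571 lat -0.001522615581133515 Fal 0.9738961012873958 Flat -2.9074474923703333 Fz -3.128674981119479 T [-0.48782469 -0.1820191   0.17642296] nutT~ 0.525316654189613 q6 -118.75486728014783 0.020505882575248945
```

Emit:
servo_tool(rows=[0.1, -0.0014, 0.0061, 0, 0, 0, -3])

```text
time_s: 23.38
position: [0.4631, 0.006, 0.0187]
tool_rot: [[0.982, 0.004, -0.191], [0.191, -0.0, 0.982], [0.004, -1.0, -0.001]]
ft_force: [2.6, -2.8, -3.8]
grip_width: 0.0203
```

```bash
python3 st.py
```

```text
t 23.3833 jaw [0.5809 0.0289 0.0171] yaw 11.00651413147612 along -0.00036096120620584654 lat -0.00155701686449438 Fal 2.0599063198594814 Flat -3.2258634677848486 Fz -3.767372389144796 T [-0.50363225 -0.23379266  0.3372856 ] nutT~ 0.7243892150794632 q6 -115.03128340302878 0.02025318373785434
```

Emit:
servo_tool(rows=[0.1, 0, 0, 0, 0, 0, 0])

```text
time_s: 23.47
position: [0.463, 0.0065, 0.0187]
tool_rot: [[0.981, 0.004, -0.192], [0.192, 0.0, 0.981], [0.004, -1.0, -0.001]]
ft_force: [1.7, -3.0, -3.9]
grip_width: 0.0205
```

```bash
python3 st.py
```

```text
t 23.4667 jaw [0.5808 0.0295 0.0172] yaw 11.062800539893574 along -0.0003941436327385826 lat -0.0009624532921050981 Fal 1.0914721663075442 Flat -3.230908988153811 Fz -3.8597861745144417 T [-0.49127625 -0.11423895 -0.04193841] nutT~ 0.3457706640115165 q6 -115.06061049318517 0.020465720620546378
```

Emit:
servo_tool(rows=[0.1, -0.001, 0.0062, 0, 0, 0, -3])

```text
time_s: 23.55
position: [0.4623, 0.0115, 0.0186]
tool_rot: [[0.99, 0.004, -0.143], [0.143, -0.0, 0.99], [0.003, -1.0, -0.001]]
ft_force: [3.3, -2.6, -3.1]
grip_width: 0.0203
```

```bash
python3 st.py
```

```text
t 23.55 jaw [0.581  0.0287 0.017 ] yaw 8.23265132854474 along -0.00023686410477718534 lat -0.0017825487626141865 Fal 2.8792991174035065 Flat -3.015092210921158 Fz -3.1107654818520145 T [-0.32859735 -0.29804303  0.45161235] nutT~ 0.8134234104627527 q6 -111.56825405578084 0.02025288514563259
```

Emit:
servo_tool(rows=[0.1, -0.0007, 0.0058, 0, 0, 0, -2.8])

```text
time_s: 23.63
position: [0.4614, 0.0176, 0.0186]
tool_rot: [[0.996, 0.003, -0.093], [0.093, -0.0, 0.996], [0.003, -1.0, -0.001]]
ft_force: [2.5, -2.3, -3.2]
grip_width: 0.02
```

```bash
python3 st.py
```

```text
t 23.6333 jaw [0.5809 0.0288 0.017 ] yaw 5.313985735718974 along -0.00023045920403186958 lat -0.0017293596419917017 Fal 2.3105451853124794 Flat -2.483586446505173 Fz -3.1946734174506646 T [-0.48132086 -0.24072953  0.4407559 ] nutT~ 0.7387862722424379 q6 -107.90188500107061 0.020038223875695888
```

Emit:
servo_tool(rows=[0.1, 0, 0, 0, 0, 0, 0])

```text
time_s: 23.72
position: [0.4614, 0.0181, 0.0186]
tool_rot: [[0.996, 0.004, -0.093], [0.093, -0.0, 0.996], [0.004, -1.0, -0.001]]
ft_force: [2.5, -2.9, -4.5]
grip_width: 0.0201
```

```bash
python3 st.py
```

```text
t 23.7167 jaw [0.5809 0.0293 0.0171] yaw 5.357891226334895 along -0.00021570240281792237 lat -0.0011543080701582533 Fal 2.175232952653802 Flat -3.099030872393449 Fz -4.487134313785236 T [-0.55395375 -0.15784546  0.1058129 ] nutT~ 0.47769660788282975 q6 -107.90557619269246 0.02008111759416202
```

Emit:
servo_tool(rows=[0.1, -0.0002, 0.0021, 0, 0, 0, -1])

```text
time_s: 23.8
position: [0.4613, 0.0196, 0.0186]
tool_rot: [[0.997, 0.003, -0.078], [0.078, -0.0, 0.997], [0.003, -1.0, -0.001]]
ft_force: [2.3, -3.5, -2.0]
grip_width: 0.0205
```

```bash
python3 st.py
```

```text
t 23.8 jaw [0.5809 0.0289 0.017 ] yaw 4.458151762262654 along -0.00019633277099960164 lat -0.0015758744154017082 Fal 2.059999243431266 Flat -3.711222360173709 Fz -2.0132965221745494 T [-0.57165098 -0.25909331  0.44251438] nutT~ 0.8878610608880702 q6 -106.80680053933614 0.020547472222009113
```

Emit:
servo_tool(rows=[0.1, -0.0002, 0.0021, 0, 0, 0, -1])

```text
time_s: 23.88
position: [0.4611, 0.0218, 0.0186]
tool_rot: [[0.998, 0.004, -0.058], [0.058, -0.0, 0.998], [0.004, -1.0, -0.0]]
ft_force: [2.9, -2.9, -2.9]
grip_width: 0.0204
```

```bash
python3 st.py
```

```text
t 23.8833 jaw [0.5809 0.0288 0.017 ] yaw 3.334416161489302 along -0.00019413933679036797 lat -0.00169929993861368 Fal 2.76985766266259 Flat -3.064629804934737 Fz -2.862124302713175 T [-0.53138412 -0.3644693   0.52198848] nutT~ 0.8897440602294533 q6 -105.42081155704476 0.02043579936534668
```

Emit:
servo_tool(rows=[0.1, 0, 0, 0, 0, 0, 0, 0.1, 0, 0, 0, 0, 0, 0, 0.1, 0.0008, -0.0076, 0, 0, 0, 4, 0.1, 0, 0, 0, 0, 0, 0])

```text
time_s: 24.22
position: [0.4618, 0.014, 0.0185]
tool_rot: [[0.992, 0.003, -0.129], [0.129, 0.001, 0.992], [0.003, -1.0, 0.0]]
ft_force: [3.7, -1.6, -3.2]
grip_width: 0.0202
```

```bash
python3 st.py
```

```text
t 24.2167 jaw [0.5808 0.0295 0.017 ] yaw 7.413006807863209 along -0.0002801676116868033 lat -0.0009729393064832682 Fal 3.4861229444433914 Flat -2.018955906509632 Fz -3.170364241385394 T [-0.15927278 -0.5167528   0.06584402] nutT~ 0.3081187322079868 q6 -110.5415874451115 0.02016036923372988
```

Emit:
servo_tool(rows=[0.1, 0.0006, -0.0043, 0, 0, 0, 2, 0.1, 0, 0, 0, 0, 0, 0])

```text
time_s: 24.38
position: [0.4624, 0.0101, 0.0186]
tool_rot: [[0.987, 0.003, -0.161], [0.161, 0.001, 0.987], [0.004, -1.0, 0.0]]
ft_force: [4.2, 0.5, -3.3]
grip_width: 0.0202
```

```bash
python3 st.py
```

```text
t 24.3833 jaw [0.5809 0.0294 0.017 ] yaw 9.25147654308249 along -0.00030058247640482366 lat -0.001030985861830517 Fal 4.261980268162914 Flat -0.20855735089351674 Fz -3.271670444327122 T [ 0.00997703 -0.52560032  0.07181315] nutT~ 0.09684003660749538 q6 -112.87543827954882 0.02020051511661168
```

Emit:
servo_tool(rows=[0.1, -0.004, -0.0007, 0, 0, 0, 0, 0.1, -0.008, -0.0013, 0, 0, 0, 0, 0.1, -0.012, -0.002, 0, 0, 0, 0, 0.1, -0.014, -0.0023, 0, 0, 0, 0, 0.1, -0.014, -0.0023, 0, 0, 0, 0, 0.1, -0.014, -0.0023, 0, 0, 0, 0, 0.1, -0.014, -0.0023, 0, 0, 0, 0, 0.1, -0.014, -0.0023, 0, 0, 0, 0, 0.1, -0.014, -0.0023, 0, 0, 0, 0, 0.1, -0.006, -0.001, 0, 0, 0, 0])

```text
time_s: 25.22
position: [0.3454, -0.0076, 0.0184]
tool_rot: [[0.987, -0.001, -0.16], [0.16, 0.002, 0.987], [-0.001, -1.0, 0.002]]
ft_force: [-0.8, -0.8, -2.2]
grip_width: 0.0207
```

Emit:
servo_tool(rows=[0.1, 0, 0, -0.008, 0, 0, 0, 0.1, 0, 0, -0.004, 0, 0, 0, 0.1, 0, 0, -0.001, 0, 0, 0, 0.1, 0, 0, 0, 0, 0, 0])

```text
time_s: 25.55
position: [0.3481, -0.0083, 0.0053]
tool_rot: [[0.987, 0.002, -0.161], [0.161, 0.001, 0.987], [0.002, -1.0, 0.001]]
ft_force: [-0.5, 0.4, -2.2]
grip_width: 0.0203
```

```bash
python3 st.py; python3 look.py m;python3 - <<'E'
from h import *
im=env.get_image("wrist"); cv2.imwrite("pics/m.png",im[:,:,::-1])
E
```

```text
t 25.55 jaw [0.4666 0.0111 0.0035] yaw 9.278633668862849 along -0.11605796687620579 lat -0.0007325784723858178 Fal -0.44314215619424024 Flat 0.5165172050135733 Fz -2.157259782804359 T [ 0.04651844  0.17483237 -0.0090381 ] nutT~ -0.07102016123406991 q6 -120.58755230478486 0.02030245394053337
25.55 [ 0.34814501 -0.00828606  0.00528075] yaw 9.278633668862849 xz 0.002019277258805341 zz 0.000718603114492837 q [ -21.2   25.4  122.9    0.2   31.7 -120.6] F [-0.52062617  0.43830956 -2.15725978] T [ 0.04651844  0.17483237 -0.0090381 ] 0.02030245394053337
jaw underside centre [0.46657843 0.01106427 0.00352307] rel N [-0.11442157 -0.01943573]
```

View pics/m_s.png

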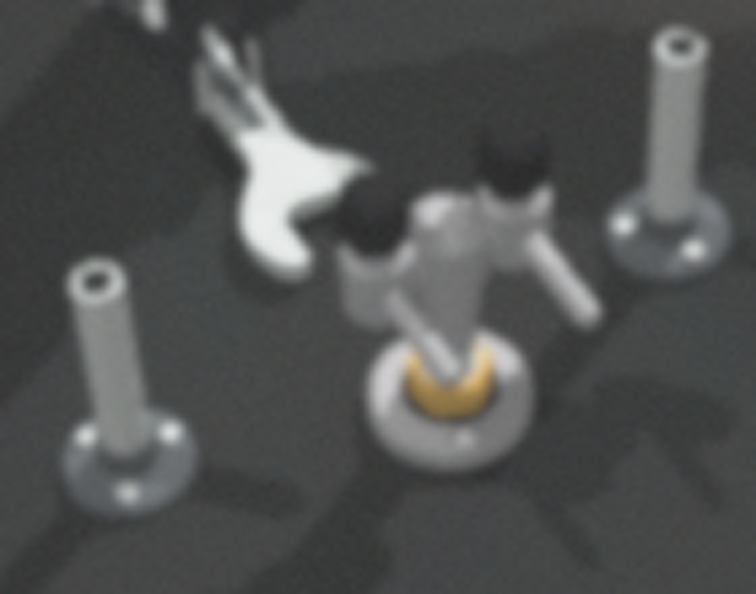

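View pics/m.png

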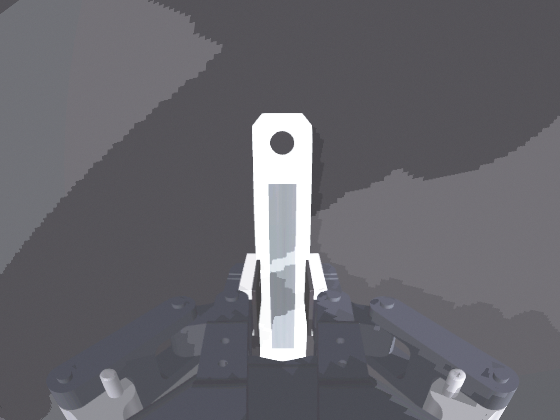

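Emit:
servo_tool(rows=[0.1, 0, 0, -0.0015, 0, 0, 0, 0.1, 0, 0, -0.0015, 0, 0, 0, 0.1, 0, 0, -0.0005, 0, 0, 0, 0.1, 0, 0, 0, 0, 0, 0])

```text
time_s: 26.03
position: [0.3483, -0.0085, 0.0021]
tool_rot: [[0.987, 0.003, -0.162], [0.162, 0.0, 0.987], [0.003, -1.0, -0.0]]
ft_force: [0.0, -0.2, 1.6]
grip_width: 0.0201
```

```bash
python3 st.py
```

```text
t 26.0333 jaw [0.4667 0.0109 0.0006] yaw 9.295078775723617 along -0.11595732376012399 lat -0.000895372391281736 Fal -0.01421788157148184 Flat -0.21102749304482724 Fz 1.6459749997663193 T [ 0.07812266  0.03742566 -0.00661666] nutT~ 0.018706640816415904 q6 -120.62851536841926 0.02005018273823225
```

On the bench (Fz went from -2.2 to +1.6 N). Now I'll open the gripper gently and lift straight up.

Emit:
servo_tool(rows=[0.3, 0, 0, 0, 0, 0, 0, 0.4, 0, 0, 0, 0, 0, 0, 0.6, 0, 0, 0, 0, 0, 0, 1, 0, 0, 0, 0, 0, 0, 1, 0, 0, 0, 0, 0, 0, 1, 0, 0, 0, 0, 0, 0, 1, 0, 0, 0, 0, 0, 0, 1, 0, 0, 0, 0, 0, 0])

```text
time_s: 26.7
position: [0.3481, -0.0085, 0.002]
tool_rot: [[0.987, 0.003, -0.162], [0.162, 0.001, 0.987], [0.003, -1.0, 0.0]]
ft_force: [0.4, -0.2, 0.6]
grip_width: 0.0852
```

Emit:
servo_tool(rows=[1, 0, 0, 0.005, 0, 0, 0, 1, 0, 0, 0.01, 0, 0, 0, 1, 0, 0, 0.02, 0, 0, 0, 1, 0, 0, 0.02, 0, 0, 0, 1, 0, 0, 0.025, 0, 0, 0, 1, 0, 0, 0.025, 0, 0, 0, 1, 0, 0, 0.025, 0, 0, 0, 1, 0, 0, 0.025, 0, 0, 0, 1, 0, 0, 0, 0, 0, 0])

```text
time_s: 27.45
position: [0.3496, -0.009, 0.1608]
tool_rot: [[0.987, 0.01, -0.162], [0.162, -0.002, 0.987], [0.01, -1.0, -0.004]]
ft_force: [0.7, -0.1, 0.2]
grip_width: 0.0858
```

```bash
python3 look.py n;python3 - <<'E'
from h import *
im=env.get_image("wrist"); cv2.imwrite("pics/n.png",im[:,:,::-1]); im=env.get_image("top"); cv2.imwrite("pics/n_top.png",im[:,:,::-1])
E
```

```text
27.45 [ 0.34958646 -0.00895343  0.16084366] yaw 9.314169750319627 xz 0.009606492850263848 zz -0.0038456144707284643 q [-2.120e+01  6.000e+00  1.099e+02  1.000e-01  6.350e+01 -1.205e+02] F [ 0.72101223 -0.07798554  0.19281332] T [-0.01518671 -0.02039987  0.01500735] 0.08576834107883184
jaw underside centre [0.46801908 0.01046294 0.15999655] rel N [-0.11298092 -0.02003706]
```

View pics/n.png

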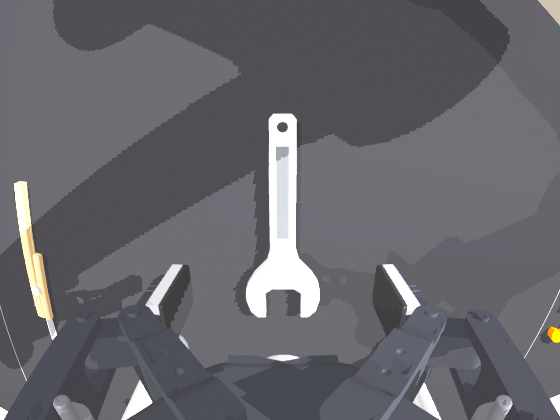

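View pics/n_top.png

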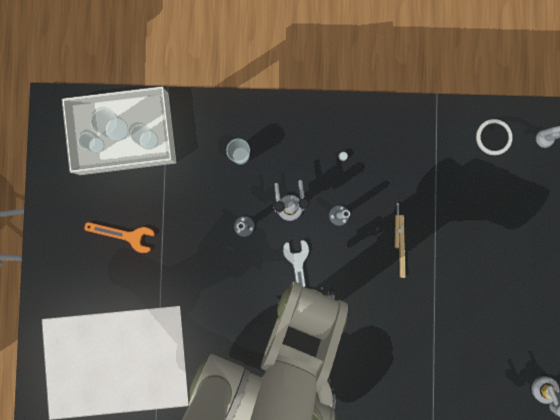

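View pics/n_s.png

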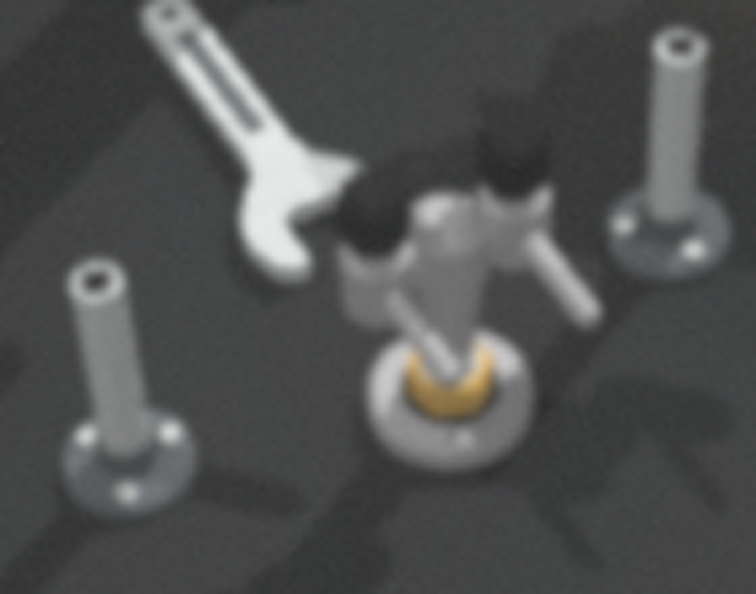

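The spanner lies flat at about 116 mm from the tap axis. In the top view the beaker (237,151), loupe (343,156) and tube holder (401,240) are where they were, and the gripper is clear. Handing in.

Run:
```python
from rig import env
print(env.close_job(), env.observe()["time_s"])
```

```text
the job is handed in; nothing more can be done
the job is handed in; nothing more can be done
```

I tightened the locknut with the steel spanner in three swings, turning it about 150° in all. Then I slid the spanner off and laid it on the bench, and the job is handed in at about 27.5 s of the 72 s allowed.

- **Tightness:** the torque read about 0.35 N m while the nut ran free. In the third swing it climbed to 0.89 N m in the last two readings; the 0.65 N m needed and the 1.25 N m crush limit lie on either side. Readings taken while turning scattered by about ±0.1 N m, and one just before the end read 0.74. My estimate from the turn angle is 0.9 to 1.0 N m. I had no direct reading of the nut's force on the washer.
- **What went wrong:** before the second swing I tried to lower the jaw straight onto the nut, and it caught on the nut's top with about 7 N. I lifted it, pulled back and slid it in from the side, which worked then and again for the third swing.
- **Final state:** the last pictures show the spanner lying on the bench. Its jaw centre is about 116 mm from the tap's axis, calculated from the arm's pose at release. The gripper is open, about 160 mm up and touching nothing. The beaker, loupe and tube holder look unmoved.

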